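# Count tablets through the throat of a counting tray

### The arm

A 6-joint arm with a two-finger parallel gripper is mounted at the origin on the work surface. World frame = base frame: x ahead of the robot, y to its left, z up, the work surface at z = 0. Lengths are in m, angles in rad, forces in N, time in s.
With the tool pointing down it reaches from about 0.325 to 0.9 m from the base axis. Payload 6.1 kg.
Tool frame: the origin (TCP) lies between the finger pads; the fingertips stand 19 mm ahead of it and the grasp point (between the pads) is the TCP; x points along the fingers, z is the direction in which the jaws open and shut, and the axes are right-handed (so a half turn about x gives the same grasp; the last joint's range is limited). The gripper opens to 87 mm and grips with 3 to 60 N. Pads are 19 mm wide; open, the fingers measure 117 mm over their backs; the gripper's body (75 mm by 190 mm) begins 51 mm behind the grasp point.
Start: joints at [1.195, 0.22, 1.526, -0, 1.395, -0.126], TCP at [0.155, 0.606, 0.221] pointing down, gripper open.
Joint ranges: [-2.98, 2.98], [-0.91, 2.08], [0.09, 2.57], [-1.24, 4.39], [0.2, 2.65], [-2.68, 2.68]. Speed limits (rad/s): [2.57, 2.57, 3.01, 3.14, 3.14, 3.14].

### API

Orientations are given as a 3x3 rotation matrix whose columns are the frame's x, y, z axes.
In Python, from rig import arm gives the robot as it stands.
- The arm moves only by the tool servo_tool, never from a script. Its argument "increments" is a list of rows, each an object of numbers: "x", "y", "z": the shift along the world's x, y, z in cm; "yaw": the turn about the world's z in rad. A call has exactly 5 rows; each row is the pose to reach, as a shift and turn from the pose commanded when the call began; what a row does not reach only later rows make up. A row lasts 1/12 s, in which the tool goes at most 41.7 mm and 7.16 degrees, less where a joint would pass 70% of its speed; a pose out of reach is approached as far as the arm can. A call with a gripper value outside its range is refused whole. "gripper" is the closure in counts, from 0 (fully open) to 255 (shut), set as the call begins (left out, the last holds). The fingers move at their own pace and stop on an object; the grip force is fixed at half the most. Time passes only in rows, so rows that repeat a pose let the fingers close, or fill a call up. It gives the time, the measured TCP pose, the force and the opening at its end, in the units of the state.
- arm.state(): the state, without advancing time (a new reading comes with each control period).
- arm.get_image(name): name is "scene" or "top" or "wrist"; returns the picture (400x640x3 uint8, red, green, blue); there is no depth.
- arm.calibration(name): a dict with "fx", "fy", "cx", "cy" (pixels), "xyz" and "rotation" of the camera in the world. Camera axes: x right, y down, z forward; pixel columns grow to the right and rows downward; lengths in m; the calibration is good to about 2 mm. A picture is of the moment at which its call begins: read the wrist's pose just before it. calibration takes no time and is no camera call; for the wrist camera it gives the pose at the moment of the call.
- arm.sign_off(): hands the job in, once; it reports no verdict.
The state is a dict: "time_s": time; "qpos": joint angles; "dq": joint speeds; "joint_torque": joint torques, N m; "ee_pos": TCP position; "ee_rot": TCP orientation; "ft_force": force on the tool from outside, world axes, zero at the start; "moment": the same for the moment, N m; "finger_gap": opening from 0.0 (shut) to 1.0 (fully open).
Only numpy, scipy, OpenCV 4.12 (cv2) and the standard library are available. Lean on these libraries where they do the work, as an engineer would, in place of code of your own. Each camera call takes 0.05 s, during which the arm holds its last target.

### The job

Count the three whole white tablets into the counting tray's cup: with your fingertips push them one at a time along the deck, through the narrow throat, until each drops into the slot, and let each one drop before the next enters the throat. Only push, never pick up or lift a tablet; leave the spoiled yellow broken tablet on the deck and out of the throat, and leave the jar, flask and bowl where they stand.

Things in the scene. Friction and masses are not known exactly. Their poses are not given: they have to be found in the camera images.
- tray: tablet counting tray, a pale grey box with a blue-grey deck, fixed to the bench, 314 mm long (its x), 262 mm wide (its y), tapering to a 110 mm wide spout end at +x, turned any way up to 1.2 rad. Origin at bench height under the deck; +x points along the deck to throat and slot, z up. A rim 6 mm thick and 8 mm high (top 73 mm above the bench) runs round the deck
- deck (a point): a point of the tray's level deck at tray x = -30 mm, y = 0, 65 mm above the bench; axes parallel to the tray's. The deck runs from tray x = -130 to +109 mm, y = -125 to +125 mm. From x = +10 mm on, two straight 8 mm high guide walls run inward, from y = +-125 mm there to y = +-23 mm at x = +85 mm: a funnel into the throat
- gate (a point): the middle of the throat's entrance, at deck height, at tray x = +85 mm, y = 0; axes parallel to the tray's (x points through the throat to the slot). The throat is straight, 46 mm wide (y = -23 to +23 mm) and 24 mm long (x = +85 to +109 mm), at deck height, between 8 mm high shoulders; the drop slot follows at once
- slot (a point): the middle of the drop slot, at deck height, at tray x = +133 mm, y = 0; axes parallel to the tray's. A hole 48 mm long (tray x = +109 to +157 mm) and 46 mm wide; a tablet tips in once its centre has passed the near edge, and falls into the dark cup below (floor 56 mm under the deck, 64 mm by 90 mm inside)
- tablet_a: whole white disinfectant tablet, a flat disc 30 mm across and 12 mm thick, about 14 g, lying flat loose on the tray's deck; origin at its centre, 6 mm above the deck. All three white tablets are alike and may go in any order
- tablet_b: whole white disinfectant tablet, a flat disc 30 mm across and 12 mm thick, about 14 g, lying flat loose on the tray's deck; origin at its centre, 6 mm above the deck. All three white tablets are alike and may go in any order
- tablet_c: whole white disinfectant tablet, a flat disc 30 mm across and 12 mm thick, about 14 g, lying flat loose on the tray's deck; origin at its centre, 6 mm above the deck. All three white tablets are alike and may go in any order
- spoiled: spoiled tablet, yellow-brown, lying loose on the deck beside the white ones: a 30 mm disc 12 mm thick with a piece broken off along a straight edge (21 mm remain across the break), about 11 g; origin at the centre of the former disc, 6 mm above the deck. Not to be counted
- jar: white tablet jar with blue cap standing on the bench beside the tray, 68 mm across, 90 mm high, 250 g; origin under its centre
- flask: conical glass flask standing on the bench beside the tray, 70 mm across at the foot, 104 mm high, 150 g; origin under its centre
- bowl: small stainless steel bowl standing on the bench beside the tray, 110 mm across, 45 mm high, 160 g; origin under its centre
Things that resemble listed ones, but are neither listed nor needed, are in the scene too. Leave any orange look-alike of the tablet_a alone. Leave any black look-alike of the tablet_b alone.

How it is judged:
By the outcome, as a careful person would: the job done as asked, in the order asked, and still so for the second after the job is handed in, with the robot touching nothing.
It also fails if it takes over 64 s, if anything falls off the work surface, if the arm or the gripper's body presses on something with over 40 N, if the wrist force passes 120 N, or if a joint passes its speed limit or range.

## Working session

There is one attempt and no reset: what is moved stays moved. The work goes in short steps, Python scripts to look and compute and a tool call to move; the robot and the scene stay as the last step left them, time stands still between calls to the robot, and variables do not carry over. Pictures are saved under pics/ and viewed, and the job is handed in when it is done.

Besides the shell and the picture viewer there is one more tool, called as name(argument=value, ...), one argument or row to a line, values as JSON. servo_tool: Moves the arm, as the interface text tells. Its arguments: {"type":"object","properties":{"increments":{"type":"array","items":{"type":"object","properties":{"x":{"type":"number"},"y":{"type":"number"},"z":{"type":"number"},"yaw":{"type":"number"}}}},"gripper":{"type":"number"}},"required":["increments"]}

```bash
mkdir -p pics; ls
python3 - <<'E'
from rig import arm
import cv2
s=arm.state();print(s['time_s'],s['ee_pos'],s['ee_rot'],s['finger_gap'])
for n in('scene','top'):
    im=arm.get_image(n);cv2.imwrite(f'pics/{n}0.png',im[:,:,::-1]);c=arm.calibration(n);print(n,c)
E
```

```text
pics
0.0 [0.15426958 0.60503108 0.21975076] [[-6.82481788e-04 -9.68966883e-01  2.47189630e-01]
 [-1.77070260e-03  2.47190471e-01  9.68965291e-01]
 [-9.99998199e-01  2.23601845e-04 -1.88445517e-03]] 1.0008259700641315
scene {'fx': 517.3913693647645, 'fy': 517.3913693647645, 'cx': 313.1313511825415, 'cy': 199.60664229385438, 'xyz': array([ 1.25282846, -0.21404185,  0.68706051]), 'rotation': array([[ 0.23339509,  0.6511428 , -0.72217712],
       [ 0.97235074, -0.15033049,  0.17870307],
       [ 0.00779598, -0.74391787, -0.66822557]])}
top {'fx': 468.7990265281126, 'fy': 468.7990265281126, 'cx': 326.41011022012174, 'cy': 197.95609296621961, 'xyz': array([ 0.50615966, -0.03057429,  1.03733823]), 'rotation': array([[ 0.01825295, -0.99820573,  0.05702757],
       [-0.99976299, -0.01889885, -0.01080732],
       [ 0.01186568, -0.05681679, -0.99831411]])}
```

View pics/scene0.png

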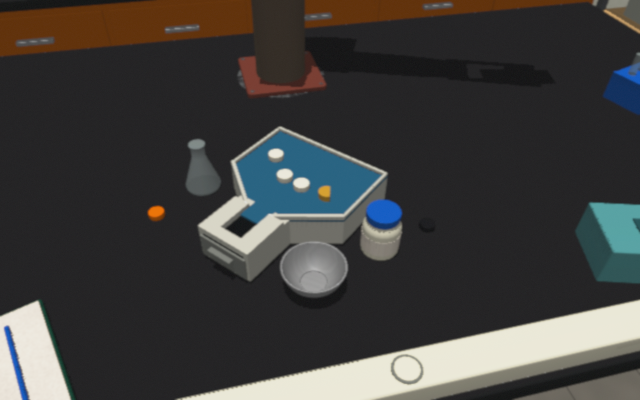

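View pics/top0.png

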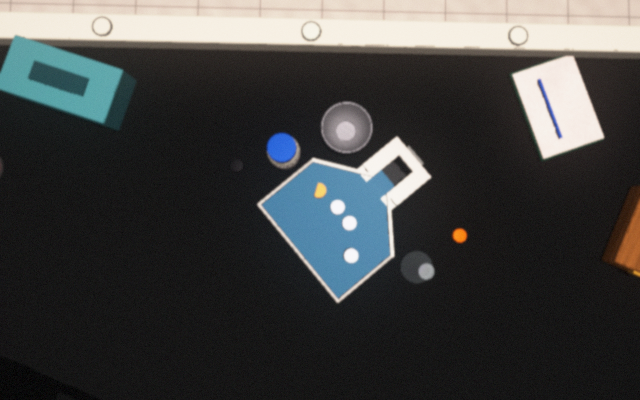

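The top view shows three white discs at about (337,207), (349,223) and (351,255). The yellow one is at (320,190) and the slot is near (398,170). The orange disc at (460,236) and the black disc at (237,165) are the look-alikes, off the tray. Next I'll measure positions and confirm them in an enlarged crop.

```bash
cat > h.py <<'E'
import numpy as np,cv2
from rig import arm
def ray(c,px,z):
    px=np.atleast_2d(px).astype(float)
    d=np.c_[(px[:,0]-c['cx'])/c['fx'],(px[:,1]-c['cy'])/c['fy'],np.ones(len(px))]@np.array(c['rotation']).T
    o=np.array(c['xyz']);return (o+d*((z-o[2])/d[:,2])[:,None])[:,:2]
def proj(c,P):
    q=(np.atleast_2d(P)-c['xyz'])@np.array(c['rotation']);return np.c_[c['fx']*q[:,0]/q[:,2]+c['cx'],c['fy']*q[:,1]/q[:,2]+c['cy']]
def blobs(m,amin):
    n,l,s,ce=cv2.connectedComponentsWithStats(m.astype(np.uint8));return [(s[i,4],ce[i].round(1)) for i in range(1,n) if s[i,4]>=amin]
E
python3 - <<'E'
from h import *
im=cv2.imread('pics/top0.png');c=arm.calibration('top')
crop=im[120:310,245:445];cv2.imwrite('pics/crop0.png',cv2.resize(crop,None,fx=4,fy=4,interpolation=cv2.INTER_CUBIC)[:600*4//4+160])
hsv=cv2.cvtColor(im,cv2.COLOR_BGR2HSV)
blue=((hsv[...,0]>95)&(hsv[...,0]<115)&(hsv[...,1]>100)&(hsv[...,2]>70)).astype(np.uint8)
blue[:140]=0
blue[:,:255]=0
cs,_=cv2.findContours(cv2.morphologyEx(blue,cv2.MORPH_CLOSE,np.ones((3,3))),cv2.RETR_EXTERNAL,cv2.CHAIN_APPROX_NONE)
for k in cs:
    if cv2.contourArea(k)>2000:
        a=cv2.approxPolyDP(k,3,True)[:,0];print(a.tolist());W=ray(c,a,.069);print(W.round(3).tolist())
w=((hsv[...,1]<60)&(hsv[...,2]>170));w[:150]=0
for A,p in blobs(w,30):
    print('white',A,p,ray(c,p,.077))
y=((hsv[...,0]>12)&(hsv[...,0]<32)&(hsv[...,1]>80)&(hsv[...,2]>120));y[:,450:]=0;y[:150]=0
for A,p in blobs(y,30): print('yel',A,p,ray(c,p,.077))
E
```

```text
[[312, 164], [263, 205], [339, 296], [388, 254], [385, 207], [379, 197], [393, 185], [381, 171], [365, 183], [356, 174]]
[[0.632, -0.01], [0.544, 0.09], [0.361, -0.07], [0.448, -0.17], [0.545, -0.163], [0.566, -0.15], [0.591, -0.179], [0.62, -0.153], [0.594, -0.121], [0.612, -0.102]]
white 3003 [368.5 195. ] [[ 0.56873851 -0.12734044]]
white 131 [550.5 152.5] [[ 0.66428912 -0.50422861]]
white 191 [337.1 206.6] [[ 0.54368389 -0.06321041]]
white 192 [348.9 222.6] [[ 0.51136988 -0.08792488]]
white 190 [350.9 255.3] [[ 0.44486713 -0.09303875]]
yel 124 [319.9 190.5] [[ 0.57609803 -0.02732359]]
```

View pics/crop0.png

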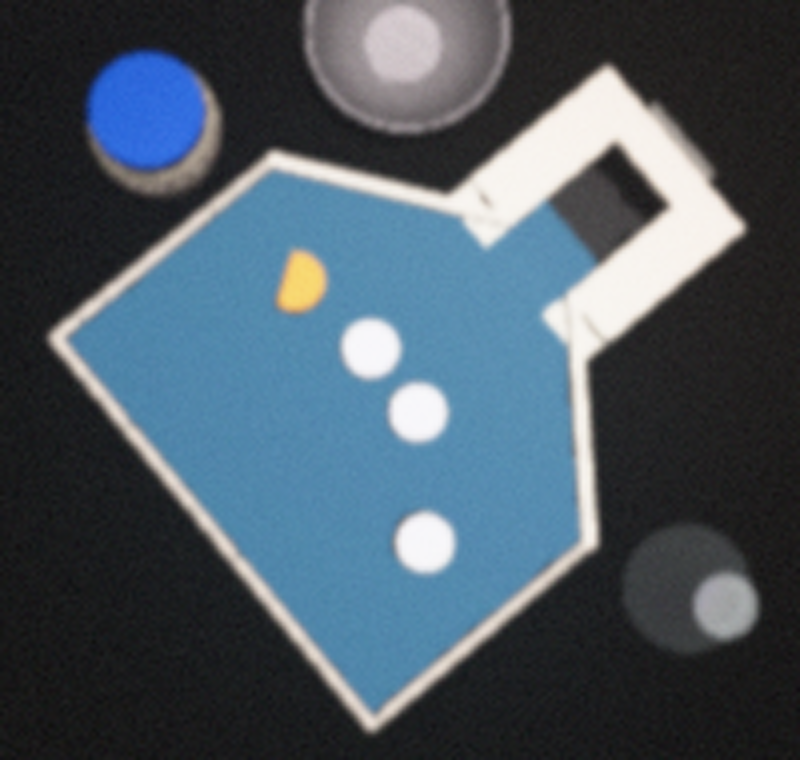

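```bash
cat >> h.py <<'E'
def fit():
    c=arm.calibration('top')
    px=[[312,164],[263,205],[339,296],[388,254],[379,197],[393,185],[381,171],[365,183]]
    t=np.array([[10,125],[-130,125],[-130,-125],[10,-125],[85,-23],[109,-23],[109,23],[85,23]])/1e3
    z=[.07,.07,.07,.07,.073,.065,.065,.073]
    w=np.array([ray(c,p,zz)[0] for p,zz in zip(px,z)])
    tm,wm=t.mean(0),w.mean(0);H=(t-tm).T@(w-wm);th=np.arctan2(H[0,1]-H[1,0],H[0,0]+H[1,1])
    R=np.array([[np.cos(th),-np.sin(th)],[np.sin(th),np.cos(th)]]);o=wm-R@tm
    return th,R,o,((w-o)@R-t)*1e3
E
python3 - <<'E'
from h import *
th,R,o,e=fit();print(th,o);print(e.round(1))
for n,p in dict(c1=(.54368,-.06321),c2=(.51137,-.08792),c3=(.44487,-.09304),sp=(.5761,-.02732)).items(): print(n,((np.array(p)-o)@R*1e3).round(1))
c=arm.calibration('scene');im=cv2.imread('pics/scene0.png')
T=np.array([[-136,131,73],[-136,-131,73],[85,23,73],[85,-23,73],[109,23,65],[109,-23,65],[157,23,73],[157,-23,73]])/1e3
P=np.c_[T[:,:2]@R.T+o,T[:,2]]
for u in proj(c,P): cv2.circle(im,(int(u[0]*1),int(u[1])),2,(0,0,255),-1)
for p in ((.54368,-.06321),(.51137,-.08792),(.44487,-.09304),(.5761,-.02732)):
    u=proj(c,[*p,.077])[0];cv2.circle(im,(int(u[0]),int(u[1])),2,(0,255,0),-1)
cv2.imwrite('pics/chk.png',cv2.resize(im[110:290,180:420],None,fx=3,fy=3))
im=arm.get_image('wrist');cv2.imwrite('pics/wrist0.png',im[:,:,::-1]);print(arm.calibration('wrist'))
E
```

```text
-0.852798569782644 [ 0.53233743 -0.08153194]
[[  1.2  -3.2]
 [  9.2  -3.5]
 [  9.1   3.5]
 [  1.2   3.7]
 [-12.2   3.1]
 [  3.5   3.1]
 [  3.4  -4.5]
 [-15.5  -2.2]]
c1 [-6.3 20.6]
c2 [ -9. -20.]
c3 [-48.9 -73.4]
sp [-12.   68.6]
{'fx': 329.46962257308996, 'fy': 329.46962257308996, 'cx': 314.2883314090279, 'cy': 203.2335286855402, 'xyz': array([0.0811749 , 0.62264039, 0.38482741]), 'rotation': array([[ 0.24728819,  0.93134084,  0.26730656],
       [ 0.96894128, -0.23736009, -0.06937573],
       [-0.00116455,  0.27616016, -0.96111093]])}
```

View pics/chk.png

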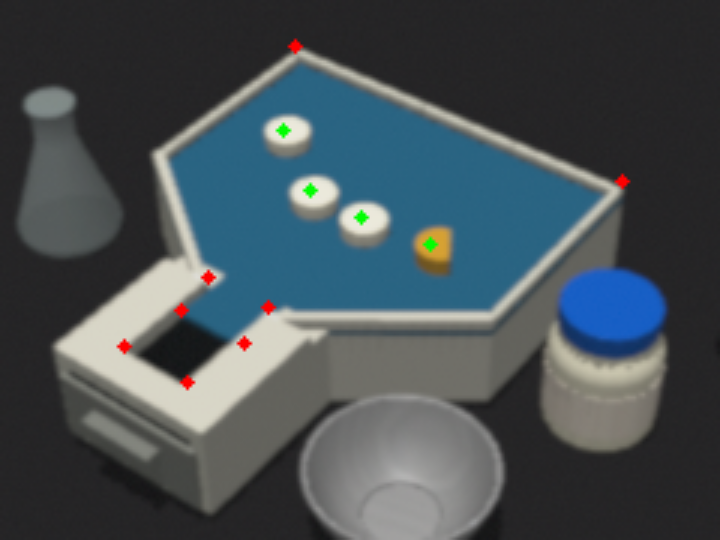

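View pics/wrist0.png

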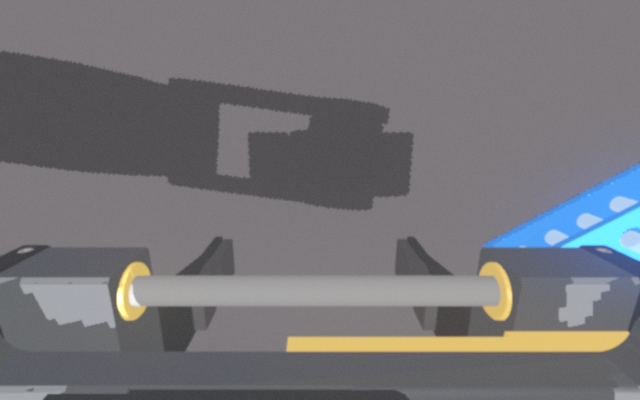

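```bash
cat >> h.py <<'E'
def fit():
    c=arm.calibration('top')
    px=np.array([[50,338],[372,731],[553,204],[597,264],[672,207],[615,143]])/4+[245-.375,120-.375]
    t=np.array([[-136,131],[-136,-131],[109,23],[109,-23],[157,-23],[157,23]])/1e3
    z=[.073,.073,.065,.065,.073,.073]
    w=np.array([ray(c,p,zz)[0] for p,zz in zip(px,z)])
    tm,wm=t.mean(0),w.mean(0);H=(t-tm).T@(w-wm);th=np.arctan2(H[0,1]-H[1,0],H[0,0]+H[1,1])
    R=np.array([[np.cos(th),-np.sin(th)],[np.sin(th),np.cos(th)]]);o=wm-R@tm
    return th,R,o,((w-o)@R-t)*1e3
E
python3 - <<'E'
from h import *
th,R,o,e=fit();print(th,o);print(e.round(1))
for n,p in dict(c1=(.54368,-.06321),c2=(.51137,-.08792),c3=(.44487,-.09304),sp=(.5761,-.02732)).items(): print(n,((np.array(p)-o)@R*1e3).round(1))
c=arm.calibration('scene');im=cv2.imread('pics/scene0.png');im2=cv2.imread('pics/top0.png')
T=np.array([[-136,131,73],[-136,-131,73],[85,23,73],[85,-23,73],[109,23,65],[109,-23,65],[157,23,73],[157,-23,73],[10,125,73],[10,-125,73]])/1e3
P=np.c_[T[:,:2]@R.T+o,T[:,2]]
im=cv2.resize(im[110:290,180:420],None,fx=3,fy=3);im2=cv2.resize(im2[140:305,250:450],None,fx=3,fy=3)
for u in proj(c,P): cv2.circle(im,tuple(int(v) for v in (u-[180,110]+.5)*3),2,(0,0,255),-1)
for u in proj(arm.calibration('top'),P): cv2.circle(im2,tuple(int(v) for v in (u-[250,140]+.5)*3),2,(0,0,255),-1)
im2=cv2.copyMakeBorder(im2,0,45,0,0,cv2.BORDER_CONSTANT)
cv2.imwrite('pics/chk2.png',im);cv2.imwrite('pics/chk3.png',im2)
E
```

```text
-0.863509902815177 [ 0.53487829 -0.08590079]
[[ 1.  -1.1]
 [ 1.3  1.4]
 [ 1.7 -4.3]
 [-0.7  3. ]
 [-1.   1.3]
 [-2.4 -0.4]]
c1 [-11.5  21.4]
c2 [-13.7 -19.2]
c3 [-53.1 -73.1]
sp [-17.7  69.4]
```

View pics/chk2.png

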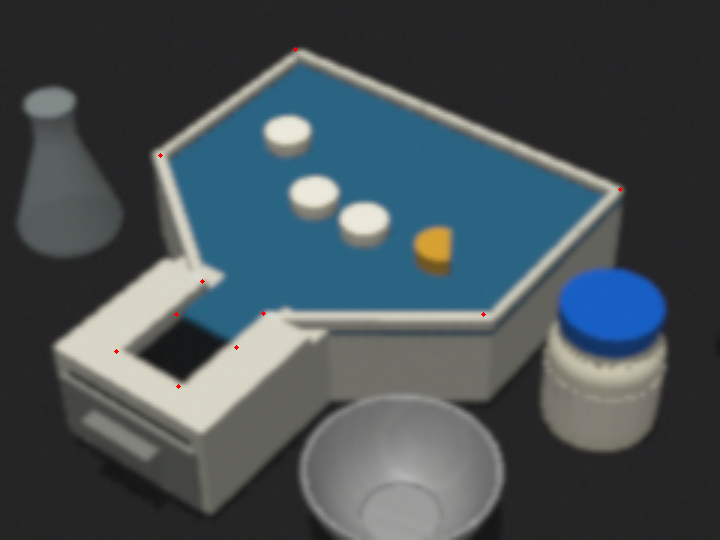

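View pics/chk3.png

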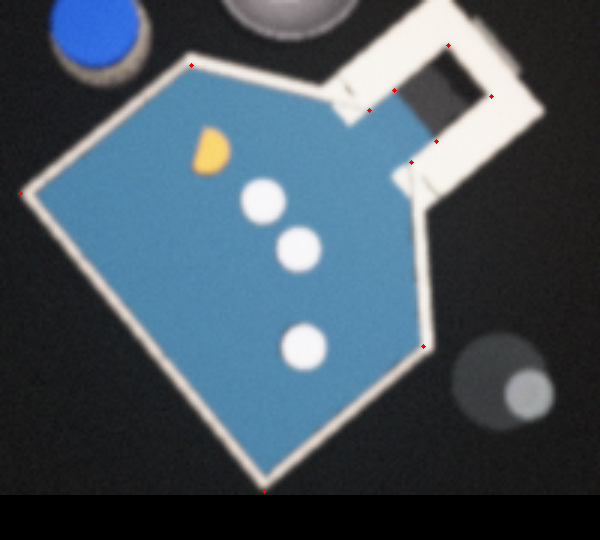

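```bash
cat >> h.py <<'E'
TH,R,O,_=fit()
def here():
    s=arm.state();p=s['ee_pos'];r=s['ee_rot'];a=np.arctan2(r[1,2],r[0,2])
    print('t %.2f'%s['time_s'],'tray mm',((p[:2]-O)@R*1e3).round(1),'z %.1f'%(p[2]*1e3),'phi %.3f'%(a-TH-np.pi/2),'gap %.3f'%s['finger_gap'],'F',np.round(s['ft_force'],1),'tilt',r[:,0].round(3))
    return p,a
def rel(pts):
    "pts: tray x,y mm, z mm, phi -> shift from here in cm, rad"
    p,a=here()
    for x,y,z,ph in pts:
        w=R@np.array([x,y])/1e3+O-p[:2];da=(TH+np.pi/2+ph-a+np.pi/2)%np.pi-np.pi/2
        print('x %.2f y %.2f z %.2f yaw %.3f'%(w[0]*100,w[1]*100,(z/1e3-p[2])*100,da))
E
python3 -c "
from h import *
rel([(-43,29.6,150,-.257)])"
```

```text
t 0.15 tray mm [-772.5  159.7] z 219.9 phi 0.614 gap 1.000 F [-0.4 -0.   0.6] tilt [-0.001 -0.002 -1.   ]
x 37.51 y -63.91 z -6.99 yaw -0.871
```

servo_tool(
  increments=[
    {"x":1.8,"y":-3.0,"z":0},
    {"x":3.6,"y":-6.0,"z":0},
    {"x":5.4,"y":-9.0,"z":0,"yaw":-0.06},
    {"x":7.2,"y":-12.0,"z":0,"yaw":-0.12},
    {"x":9.0,"y":-15.0,"z":0,"yaw":-0.2},
  ],
  gripper=237,
)

```text
schema error: expected keys x, y, z, yaw
```

servo_tool(
  increments=[
    {"x":1.8,"y":-3.0,"yaw":-0.08},
    {"x":3.6,"y":-6.0,"yaw":-0.16},
    {"x":5.4,"y":-9.0,"yaw":-0.24},
    {"x":7.2,"y":-12.0,"yaw":-0.3},
    {"x":9.0,"y":-15.0,"yaw":-0.35},
  ],
)

```text
schema error: expected keys x, y, z, yaw
```

servo_tool(
  increments=[
    {"x":1.8,"y":-3.0,"yaw":-0.08},
    {"x":3.6,"y":-6.0,"yaw":-0.16},
    {"x":5.4,"y":-9.0,"yaw":-0.24},
    {"x":7.2,"y":-12.0,"yaw":-0.3},
    {"x":9.0,"y":-15.0,"yaw":-0.32},
  ],
)

```text
schema error: expected keys x, y, z, yaw
```

servo_tool(
  increments=[
    {"x":1.8,"y":-3.2},
    {"x":3.6,"y":-6.4},
    {"x":5.4,"y":-9.6},
    {"x":7.2,"y":-12.8},
    {"x":8.5,"y":-15.9},
  ],
)

```text
schema error: expected keys x, y, z, yaw
```

```bash
python3 -c "
from h import *
rel([(-43,29.6,130,-.257)])"
```

```text
t 0.15 tray mm [-772.5  159.7] z 219.9 phi 0.614 gap 1.000 F [-0.4 -0.   0.6] tilt [-0.001 -0.002 -1.   ]
x 37.51 y -63.91 z -8.99 yaw -0.871
```

All four keys are needed in every row.

servo_tool(
  increments=[
    {"x":1.8,"y":-3.0,"z":0,"yaw":0},
    {"x":3.6,"y":-6.0,"z":0,"yaw":0},
    {"x":5.4,"y":-9.0,"z":0,"yaw":-0.06},
    {"x":7.2,"y":-12.0,"z":0,"yaw":-0.12},
    {"x":9.0,"y":-15.0,"z":0,"yaw":-0.2},
  ],
  gripper=237,
)

```text
time_s: 0.57
ee_pos: [0.2448, 0.454, 0.2204]
ee_rot: [[-0.0, -0.9, 0.437], [-0.001, 0.437, 0.9], [-1.0, 0.0, -0.001]]
ft_force: [1.1, 0.6, -0.3]
finger_gap: 0.705
```

servo_tool(
  increments=[
    {"x":1.8,"y":-3.0,"z":0,"yaw":-0.08},
    {"x":3.6,"y":-6.0,"z":0,"yaw":-0.16},
    {"x":5.4,"y":-9.0,"z":0,"yaw":-0.24},
    {"x":7.2,"y":-12.0,"z":0,"yaw":-0.3},
    {"x":9.0,"y":-15.0,"z":0,"yaw":-0.35},
  ],
)

```text
time_s: 0.98
ee_pos: [0.3349, 0.304, 0.2207]
ee_rot: [[0.0, -0.695, 0.719], [-0.0, 0.719, 0.695], [-1.0, -0.0, 0.0]]
ft_force: [0.6, 1.2, 0.2]
finger_gap: 0.328
```

servo_tool(
  increments=[
    {"x":1.8,"y":-3.0,"z":0,"yaw":-0.08},
    {"x":3.6,"y":-6.0,"z":0,"yaw":-0.16},
    {"x":5.4,"y":-9.0,"z":0,"yaw":-0.24},
    {"x":7.2,"y":-12.0,"z":0,"yaw":-0.3},
    {"x":9.0,"y":-15.0,"z":0,"yaw":-0.32},
  ],
)

```text
time_s: 1.4
ee_pos: [0.4249, 0.154, 0.2208]
ee_rot: [[0.0, -0.433, 0.901], [0.0, 0.901, 0.433], [-1.0, 0.0, 0.0]]
ft_force: [1.1, 0.8, -0.1]
finger_gap: 0.077
```

servo_tool(
  increments=[
    {"x":1.8,"y":-3.2,"z":0,"yaw":0},
    {"x":3.6,"y":-6.4,"z":0,"yaw":0},
    {"x":5.4,"y":-9.6,"z":0,"yaw":0},
    {"x":7.2,"y":-12.8,"z":0,"yaw":0},
    {"x":8.5,"y":-15.9,"z":0,"yaw":0},
  ],
)

```text
time_s: 1.82
ee_pos: [0.5103, -0.0054, 0.2207]
ee_rot: [[0.0, -0.435, 0.9], [-0.0, 0.9, 0.435], [-1.0, -0.0, 0.0]]
ft_force: [0.2, 0.8, -0.7]
finger_gap: 0.069
```

```bash
python3 -c "
from h import *
rel([(-43,29.6,130,-.257)])"
```

```text
t 1.82 tray mm [-77.1  33.6] z 220.7 phi -0.257 gap 0.069 F [ 0.2  0.8 -0.7] tilt [ 0. -0. -1.]
x 1.91 y -2.86 z -9.07 yaw -0.000
```

servo_tool(
  increments=[
    {"x":0.9,"y":-1.4,"z":-2.5,"yaw":0},
    {"x":1.9,"y":-2.86,"z":-5,"yaw":0},
    {"x":1.9,"y":-2.86,"z":-7.5,"yaw":0},
    {"x":1.9,"y":-2.86,"z":-10,"yaw":0},
    {"x":1.9,"y":-2.86,"z":-11,"yaw":0},
  ],
)

```text
time_s: 2.23
ee_pos: [0.5259, -0.032, 0.1067]
ee_rot: [[-0.006, -0.435, 0.9], [0.001, 0.9, 0.435], [-1.0, 0.004, -0.005]]
ft_force: [-1.0, 0.2, -0.6]
finger_gap: 0.069
```

```bash
python3 -c "
from h import *
here()
for n in('wrist','scene'):
  im=arm.get_image(n)
  cv2.imwrite('pics/%s1.png'%n,im[:,:,::-1] if n=='wrist' else cv2.resize(im[100:300,180:420,::-1],None,fx=3,fy=3))
rel([(-43,29.6,88,-.257),(-11.5,21.4,88,-.257)])"
```

```text
t 2.23 tray mm [-46.9  28.2] z 106.7 phi -0.257 gap 0.069 F [-1.   0.2 -0.6] tilt [-0.006  0.001 -1.   ]
t 2.33 tray mm [-46.8  28.8] z 108.4 phi -0.256 gap 0.071 F [-0.2  0.3 -0.1] tilt [-0.005  0.001 -1.   ]
x 0.31 y -0.24 z -2.04 yaw -0.001
x 1.73 y -3.17 z -2.04 yaw -0.001
```

View pics/wrist1.png

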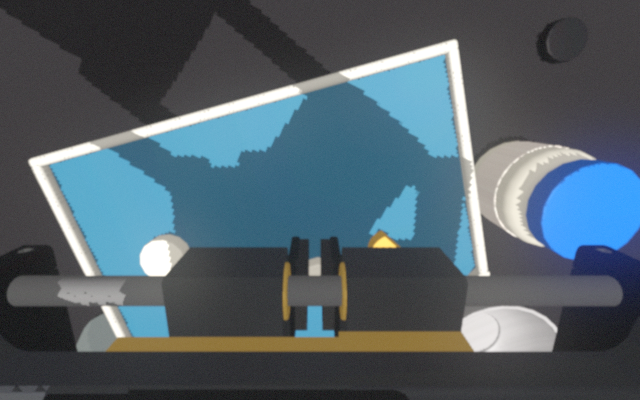

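View pics/scene1.png

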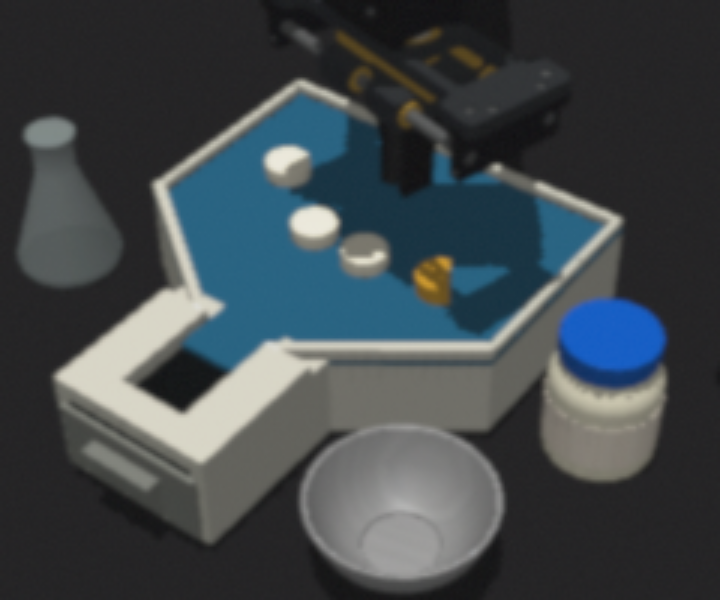

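servo_tool(
  increments=[
    {"x":0,"y":0,"z":-0.5,"yaw":0},
    {"x":0,"y":0,"z":-1.0,"yaw":0},
    {"x":0,"y":0,"z":-1.5,"yaw":0},
    {"x":0,"y":0,"z":-2.0,"yaw":0},
    {"x":0,"y":0,"z":-2.2,"yaw":0},
  ],
)

```text
time_s: 2.75
ee_pos: [0.5285, -0.0319, 0.0886]
ee_rot: [[0.0, -0.436, 0.9], [-0.0, 0.9, 0.436], [-1.0, -0.0, 0.0]]
ft_force: [-1.0, 0.1, 0.7]
finger_gap: 0.067
```

```bash
python3 -c "
from h import *
rel([(-43,29.6,88,-.257),(-11.5,21.4,88,-.257)]);print(arm.state()['ee_pos'])"
```

```text
t 2.75 tray mm [-45.2  30.3] z 88.6 phi -0.256 gap 0.067 F [-1.   0.1  0.7] tilt [ 0. -0. -1.]
x 0.10 y -0.21 z -0.06 yaw -0.001
x 1.52 y -3.14 z -0.06 yaw -0.001
[ 0.52848554 -0.03185347  0.08863599]
```

```bash
python3 -c "
from h import *
rel([(x,21.4-(x+11.5)*.2626+0.3,88.6,-.257) for x in (-25,-5,15,30,42.3)]+[(48,3,88.6,-.13),(54,.6,88.6,0),(70,0,88.6,0),(92,0,88.6,0)])"
```

```text
t 2.75 tray mm [-45.2  30.3] z 88.6 phi -0.256 gap 0.067 F [-1.   0.1  0.7] tilt [ 0. -0. -1.]
x 0.93 y -1.86 z -0.00 yaw -0.001
x 1.83 y -3.73 z -0.00 yaw -0.001
x 2.73 y -5.59 z -0.00 yaw -0.001
x 3.41 y -6.98 z -0.00 yaw -0.001
x 3.96 y -8.13 z -0.00 yaw -0.001
x 3.99 y -8.86 z -0.00 yaw 0.126
x 4.19 y -9.47 z -0.00 yaw 0.256
x 5.19 y -10.73 z -0.00 yaw 0.256
x 6.62 y -12.40 z -0.00 yaw 0.256
```

servo_tool(
  increments=[
    {"x":0.18,"y":-0.37,"z":0,"yaw":0},
    {"x":0.36,"y":-0.74,"z":0,"yaw":0},
    {"x":0.55,"y":-1.12,"z":0,"yaw":0},
    {"x":0.73,"y":-1.49,"z":0,"yaw":0},
    {"x":0.91,"y":-1.86,"z":0,"yaw":0},
  ],
)

```text
time_s: 3.17
ee_pos: [0.5381, -0.0512, 0.0891]
ee_rot: [[0.001, -0.436, 0.9], [-0.0, 0.9, 0.436], [-1.0, -0.0, 0.0]]
ft_force: [-0.5, 0.3, 0.5]
finger_gap: 0.071
```

servo_tool(
  increments=[
    {"x":0.18,"y":-0.37,"z":0,"yaw":0},
    {"x":0.36,"y":-0.74,"z":0,"yaw":0},
    {"x":0.55,"y":-1.12,"z":0,"yaw":0},
    {"x":0.73,"y":-1.49,"z":0,"yaw":0},
    {"x":0.91,"y":-1.86,"z":0,"yaw":0},
  ],
)

```text
time_s: 3.58
ee_pos: [0.5469, -0.0696, 0.0888]
ee_rot: [[0.0, -0.436, 0.9], [-0.0, 0.9, 0.436], [-1.0, -0.0, -0.0]]
ft_force: [0.6, -0.5, -0.2]
finger_gap: 0.073
```

```bash
cat >> h.py <<'E'
def look(n):
    im=arm.get_image('scene')[:,:,::-1]
    im=cv2.resize(im[100:300,180:420],None,fx=3,fy=3,interpolation=cv2.INTER_CUBIC)
    cv2.imwrite('pics/%s.png'%n,im)
E
python3 -c "
from h import *
here();look('s2')"
```

```text
t 3.58 tray mm [-4.6 19.7] z 88.8 phi -0.256 gap 0.073 F [ 0.6 -0.5 -0.2] tilt [ 0. -0. -1.]
```

View pics/s2.png

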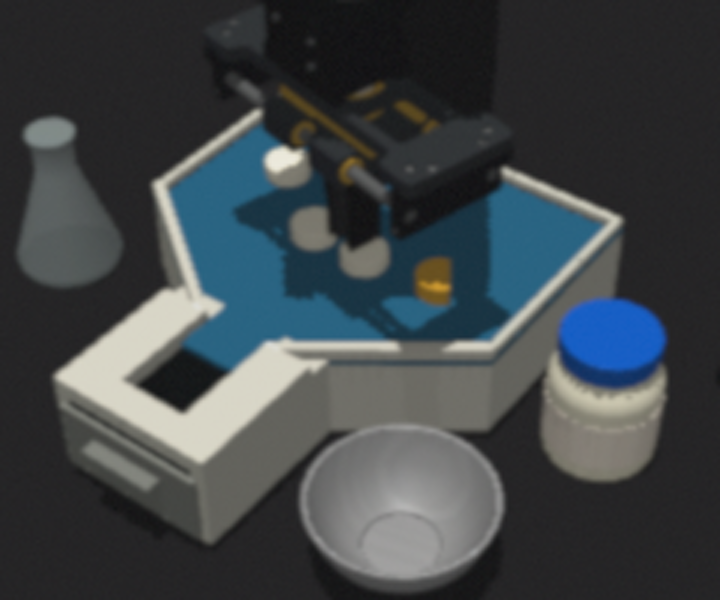

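```bash
python3 -c "
from h import *
c=arm.calibration('scene')
im=arm.get_image('scene')[:,:,::-1]
b=(360-40)//3+180
f=5
x0,y0=275,150
cr=cv2.resize(im[y0:y0+65,x0:x0+70].copy(),None,fx=8,fy=8,interpolation=cv2.INTER_CUBIC)
def d(x,y,z,col):
  u=proj(c,[*(R@np.array([x,y])/1e3+O),z/1e3])[0];print(x,y,u.round(1));cv2.circle(cr,tuple(int(v) for v in (u-[x0,y0]+.5)*8),3,col,-1)
ph=-.257;C=np.array([-4.6,19.7]);dx=np.array([np.cos(ph),np.sin(ph)]);dy=np.array([-dx[1],dx[0]])
for a in(-9.5,9.5):
  for b in (-18,18): d(*(C+a*dx+b*dy),69.8,(0,0,255))
d(-11.5,21.4,77,(0,255,0));d(*(C+dx*24.5),77,(255,255,0))
cv2.imwrite('pics/s3.png',cr)
"
```

```text
-18.363234393884028 4.705888521856064 [295.3 180.5]
-9.212746133868038 39.523535837596825 [307.4 190.4]
0.012746133868037468 -0.12353583759682252 [287.2 184.6]
9.163234393884029 34.69411147814394 [299.2 194.7]
-11.5 21.4 [300.2 182.9]
19.09534331210135 13.472584378600228 [286.5 190. ]
```

View pics/s3.png

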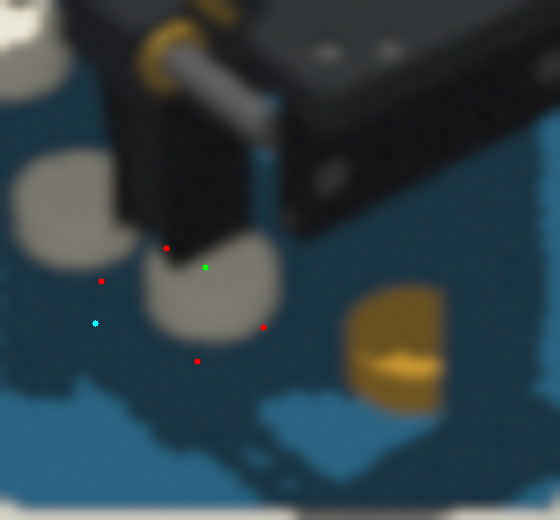

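```bash
python3 -c "
from h import *
c=arm.calibration('scene')
im=cv2.imread('pics/scene1.png')
def d(x,y,z,col):
  u=proj(c,[*(R@np.array([x,y])/1e3+O),z/1e3])[0];cv2.circle(im,tuple(int(v) for v in (u-[180,100]+.5)*3),2,col,-1)
ph=-.257;C=np.array([-46.8,28.5]);dx=np.array([np.cos(ph),np.sin(ph)]);dy=np.array([-dx[1],dx[0]])
for a in(-9.5,9.5):
  for b in (-18,18): d(*(C+a*dx+b*dy),88,(0,0,255))
cv2.imwrite('pics/s4.png',cv2.resize(im[50:300,250:500],None,fx=2.4,fy=2.4))
"
```

```text
(no output)
```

View pics/s4.png

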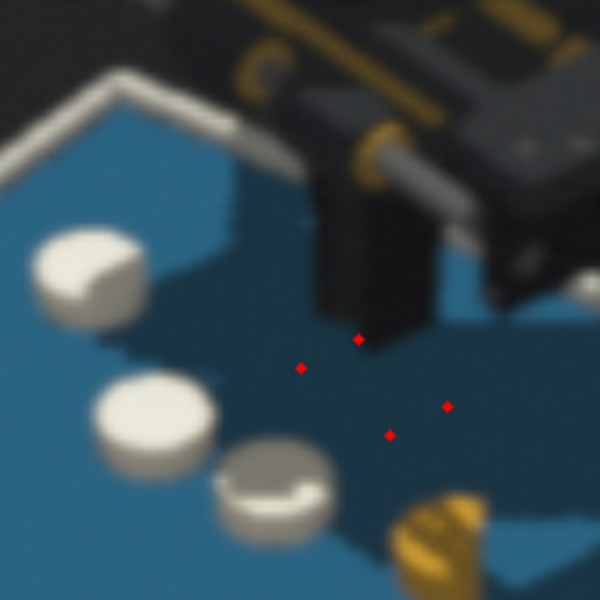

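```bash
python3 -c "
from h import *
c=arm.calibration('wrist');s=arm.state();p=s['ee_pos'];r=s['ee_rot']
im=arm.get_image('wrist')[:,:,::-1].copy()
print(c['xyz'],p)
for k,col in ((.019,(0,0,255)),(0,(0,255,0)),(-.015,(255,255,0))):
  for zz in (-.018,-.003,.003,.018):
    for yy in (-.0095,.0095):
      u=proj(c,p+r@np.array([k,yy,zz]))[0];cv2.circle(im,(int(u[0]),int(u[1])),2,col,-1)
cv2.imwrite('pics/w2.png',cv2.resize(im[160:400,160:480],None,fx=2.4,fy=2.4))
"
```

```text
[ 0.51424853 -0.00297849  0.25370634] [ 0.54703269 -0.06985139  0.08888932]
```

View pics/w2.png

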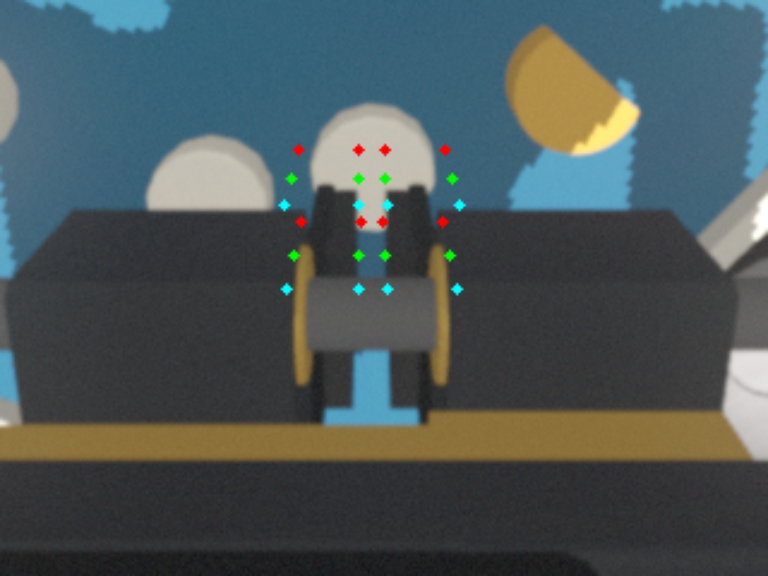

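```bash
python3 -c "
from h import *
def lin(c,u):
  d=np.array([(u[0]-c['cx'])/c['fx'],(u[1]-c['cy'])/c['fy'],1])@np.array(c['rotation']).T;return np.array(c['xyz']),d/np.linalg.norm(d)
s=arm.state()
o1,d1=lin(arm.calibration('wrist'),(335.8,237.5))
for u in((305.6,179.4),(306.5,179)):
  o2,d2=lin(arm.calibration('scene'),u)
  t=np.linalg.lstsq(np.c_[d1,-d2],o2-o1,rcond=None)[0]
  P=(o1+t[0]*d1+o2+t[1]*d2)/2;print(P,np.linalg.norm(o1+t[0]*d1-o2-t[1]*d2), s['ee_rot'].T@(P-s['ee_pos']))
"
```

```text
[ 0.55293501 -0.05591001  0.0916562 ] 0.0013983617784474832 [-0.00285454  0.009547    0.01144126]
[ 0.55292894 -0.05492024  0.09264196] 0.0027648373399637824 [-0.00384024  0.01044074  0.01186674]
```

The fingertips passed above the tablet. Triangulation puts them about 20 mm higher than the description says, level with the TCP. I'll back off, remeasure and descend lower.

servo_tool(
  increments=[
    {"x":-0.2,"y":0.4,"z":0.3,"yaw":0},
    {"x":-0.6,"y":1.2,"z":0.6,"yaw":0},
    {"x":-1.1,"y":2.2,"z":0.6,"yaw":0},
    {"x":-1.6,"y":3.2,"z":0.6,"yaw":0},
    {"x":-2.0,"y":4.2,"z":0.6,"yaw":0},
  ],
)

```text
time_s: 4.15
ee_pos: [0.5258, -0.0257, 0.0948]
ee_rot: [[-0.0, -0.436, 0.9], [0.0, 0.9, 0.436], [-1.0, 0.0, -0.0]]
ft_force: [-0.1, -0.6, -0.4]
finger_gap: 0.076
```

```bash
cat >> h.py <<'E'
def tabs(cam,tag=None,big=None):
    c=arm.calibration(cam);im=arm.get_image(cam)[:,:,::-1].copy()
    hsv=cv2.cvtColor(im,cv2.COLOR_BGR2HSV)
    if tag: cv2.imwrite('pics/%s.png'%tag,im)
    return c,im,hsv
E
python3 -c "
from h import *
here();look('s5');tabs('wrist','w5');tabs('top','t5')"
```

```text
t 4.15 tray mm [-51.7  32.2] z 94.8 phi -0.256 gap 0.076 F [-0.1 -0.6 -0.4] tilt [-0.  0. -1.]
```

View pics/s5.png

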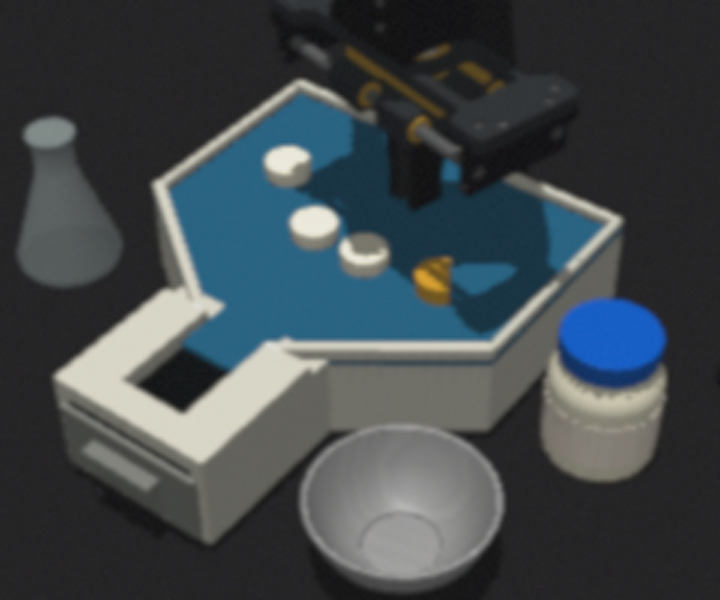

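View pics/t5.png

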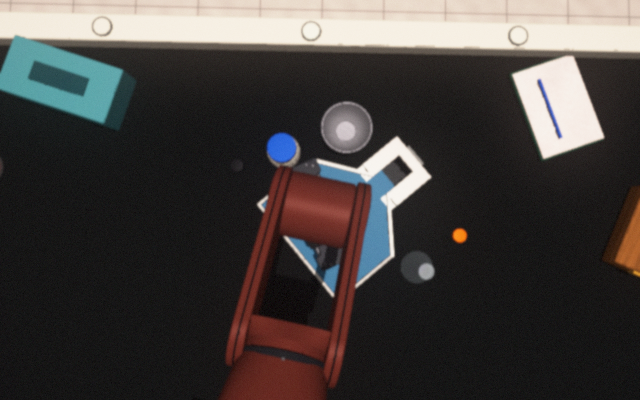

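servo_tool(
  increments=[
    {"x":0,"y":0,"z":-0.6,"yaw":0},
    {"x":0,"y":0,"z":-1.2,"yaw":0},
    {"x":0,"y":0,"z":-1.6,"yaw":0},
    {"x":0,"y":0,"z":-1.9,"yaw":0},
    {"x":0,"y":0,"z":-2.1,"yaw":0},
  ],
)

```text
time_s: 4.72
ee_pos: [0.5262, -0.0274, 0.0728]
ee_rot: [[-0.001, -0.435, 0.9], [0.0, 0.9, 0.435], [-1.0, 0.001, -0.001]]
ft_force: [0.3, -0.2, 0.3]
finger_gap: 0.073
```

```bash
python3 -c "
from h import *
here();look('s6')"
```

```text
t 4.72 tray mm [-50.1  31.4] z 72.8 phi -0.257 gap 0.073 F [ 0.3 -0.2  0.3] tilt [-0.001  0.    -1.   ]
```

View pics/s6.png

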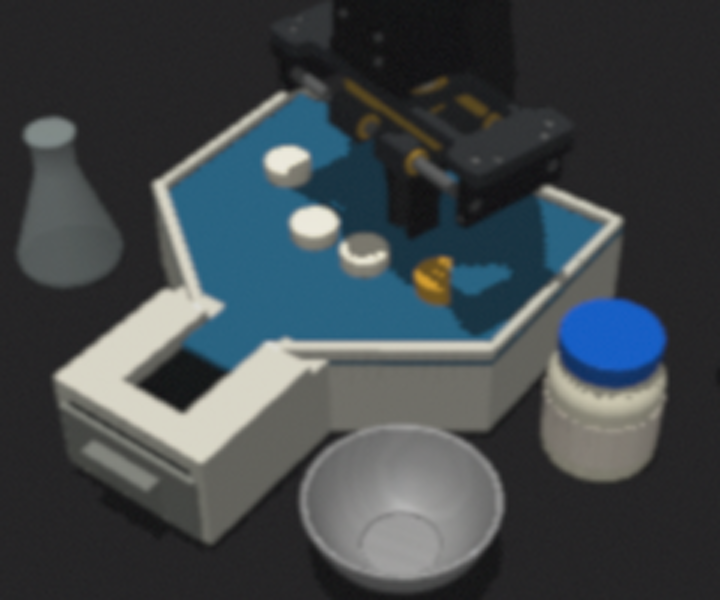

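```bash
python3 -c "
from h import *
c=arm.calibration('scene');s=arm.state();p=s['ee_pos'];r=s['ee_rot']
for k in (-.051,-.07,-.03):
  print(k,[(proj(c,p+r@np.array([k,y,z]))[0]*1-[180,100]).round(0).tolist() and ((proj(c,p+r@np.array([k,y,z]))[0]-[180,100]+.5)*3).round(0).tolist() for y in(-.037,.037) for z in (-.095,.095)])
for k in (.019,0,-.003): print(k,[((proj(c,p+r@np.array([k,y,z]))[0]-[180,100]+.5)*3).round(0).tolist() for y in(-.01,.01) for z in (-.0115,.0115)])
"
```

```text
-0.051 [[271.0, 115.0], [471.0, 270.0], [364.0, 73.0], [567.0, 217.0]]
-0.07 [[269.0, 89.0], [472.0, 243.0], [364.0, 48.0], [570.0, 191.0]]
-0.03 [[273.0, 142.0], [470.0, 298.0], [364.0, 100.0], [565.0, 245.0]]
0.019 [[388.0, 250.0], [411.0, 268.0], [412.0, 237.0], [436.0, 255.0]]
0 [[388.0, 227.0], [412.0, 245.0], [413.0, 214.0], [436.0, 232.0]]
-0.003 [[388.0, 223.0], [412.0, 241.0], [413.0, 210.0], [437.0, 229.0]]
```

servo_tool(
  increments=[
    {"x":0,"y":0,"z":-0.1,"yaw":0},
    {"x":0,"y":0,"z":-0.3,"yaw":0},
    {"x":0,"y":0,"z":-0.5,"yaw":0},
    {"x":0,"y":0,"z":-0.7,"yaw":0},
    {"x":0,"y":0,"z":-0.7,"yaw":0},
  ],
)

```text
time_s: 5.18
ee_pos: [0.5264, -0.0272, 0.0664]
ee_rot: [[-0.001, -0.436, 0.9], [0.0, 0.9, 0.436], [-1.0, 0.0, -0.0]]
ft_force: [-0.2, -0.1, 0.5]
finger_gap: 0.069
```

```bash
python3 -c "
from h import *
here();look('s7')
c=arm.calibration('scene')
rel([(x,21.4-(x+11.5)*.2626+0.3,65.5,-.257) for x in (-25,-5,15,30,42.3)]+[(48,3,65.5,-.13),(54,.6,65.5,0),(70,0,65.5,0),(92,0,65.5,0)])"
```

```text
t 5.18 tray mm [-50.1  31.7] z 66.4 phi -0.256 gap 0.069 F [-0.2 -0.1  0.5] tilt [-0.001  0.    -1.   ]
t 5.23 tray mm [-50.1  31.8] z 66.6 phi -0.256 gap 0.076 F [ 0.1 -0.4 -0. ] tilt [-0.  0. -1.]
x 1.13 y -2.33 z -0.11 yaw -0.001
x 2.03 y -4.19 z -0.11 yaw -0.001
x 2.93 y -6.05 z -0.11 yaw -0.001
x 3.61 y -7.45 z -0.11 yaw -0.001
x 4.16 y -8.59 z -0.11 yaw -0.001
x 4.18 y -9.33 z -0.11 yaw 0.126
x 4.39 y -9.94 z -0.11 yaw 0.256
x 5.39 y -11.19 z -0.11 yaw 0.256
x 6.82 y -12.86 z -0.11 yaw 0.256
```

View pics/s7.png

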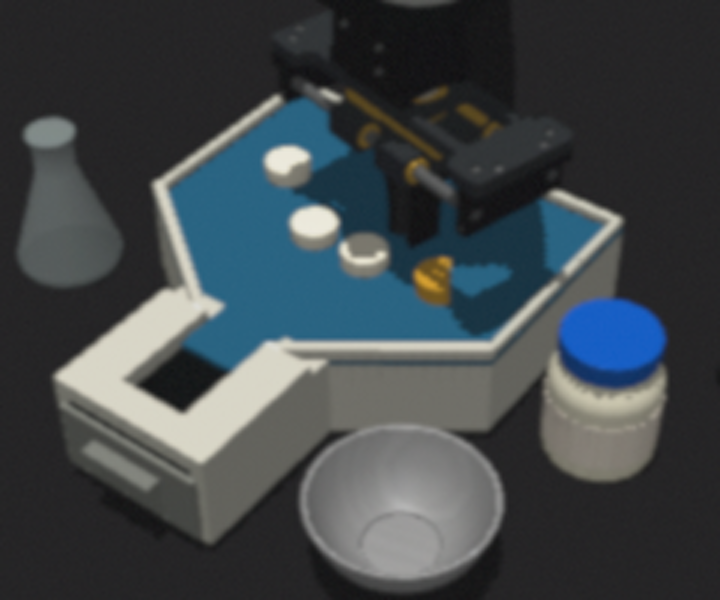

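servo_tool(
  increments=[
    {"x":0,"y":0,"z":-0.1,"yaw":0},
    {"x":0,"y":0,"z":-0.2,"yaw":0},
    {"x":0,"y":0,"z":-0.3,"yaw":0},
    {"x":0,"y":0,"z":-0.3,"yaw":0},
    {"x":0,"y":0,"z":-0.3,"yaw":0},
  ],
)

```text
time_s: 5.65
ee_pos: [0.5267, -0.0272, 0.0638]
ee_rot: [[-0.0, -0.436, 0.9], [-0.0, 0.9, 0.436], [-1.0, 0.0, -0.0]]
ft_force: [0.2, 0.3, -0.2]
finger_gap: 0.074
```

servo_tool(
  increments=[
    {"x":0.17,"y":-0.34,"z":0,"yaw":0},
    {"x":0.34,"y":-0.69,"z":0,"yaw":0},
    {"x":0.51,"y":-1.05,"z":0,"yaw":0},
    {"x":0.68,"y":-1.4,"z":0,"yaw":0},
    {"x":0.85,"y":-1.75,"z":0,"yaw":0},
  ],
)

```text
time_s: 6.07
ee_pos: [0.5354, -0.0452, 0.0639]
ee_rot: [[0.0, -0.436, 0.9], [0.0, 0.9, 0.436], [-1.0, -0.0, 0.0]]
ft_force: [0.1, 0.3, 0.0]
finger_gap: 0.071
```

servo_tool(
  increments=[
    {"x":0.17,"y":-0.34,"z":0,"yaw":0},
    {"x":0.34,"y":-0.69,"z":0,"yaw":0},
    {"x":0.51,"y":-1.05,"z":0,"yaw":0},
    {"x":0.68,"y":-1.4,"z":0,"yaw":0},
    {"x":0.85,"y":-1.75,"z":0,"yaw":0},
  ],
)

```text
time_s: 6.48
ee_pos: [0.5439, -0.0626, 0.0638]
ee_rot: [[-0.0, -0.436, 0.9], [0.0, 0.9, 0.436], [-1.0, 0.0, -0.0]]
ft_force: [0.4, -0.2, 0.6]
finger_gap: 0.074
```

```bash
python3 -c "
from h import *
here();look('s8')
rel([(x,21.4-(x+11.5)*.2626+0.3,63.5,-.257) for x in (15,30,42.3)]+[(48,3,63.5,-.13),(54,.6,63.5,0),(70,0,63.5,0),(92,0,63.5,0)])"
```

```text
t 6.48 tray mm [-11.9  22. ] z 63.8 phi -0.256 gap 0.074 F [ 0.4 -0.2  0.6] tilt [-0.  0. -1.]
t 6.53 tray mm [-11.2  21.9] z 64.0 phi -0.257 gap 0.076 F [0.7 0.  0.6] tilt [ 0.001 -0.    -1.   ]
x 1.16 y -2.45 z -0.05 yaw -0.000
x 1.83 y -3.85 z -0.05 yaw -0.000
x 2.39 y -5.00 z -0.05 yaw -0.000
x 2.41 y -5.73 z -0.05 yaw 0.127
x 2.62 y -6.34 z -0.05 yaw 0.257
x 3.61 y -7.59 z -0.05 yaw 0.257
x 5.04 y -9.27 z -0.05 yaw 0.257
```

View pics/s8.png

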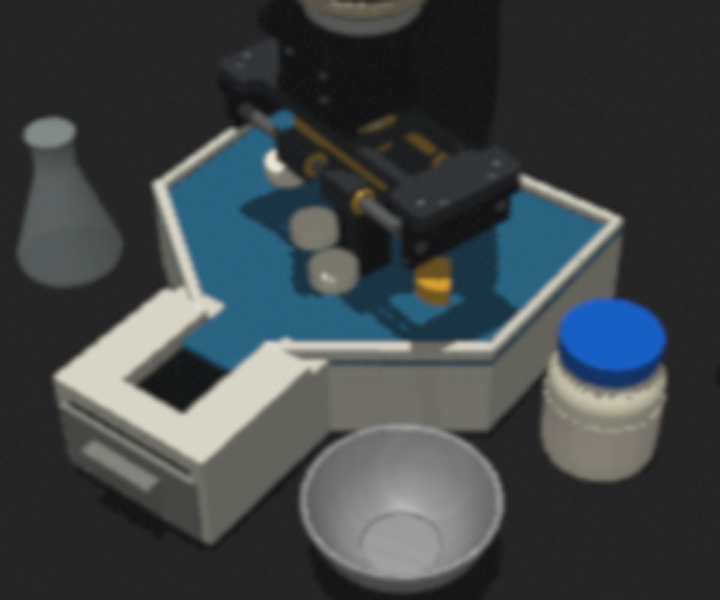

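```bash
cat >> h.py <<'E'
def sc(x,y,z=.071):
    "3x crop pixel of tablet silhouette centre -> tray mm"
    w=ray(arm.calibration('scene'),[x/3+180-.5,y/3+100-.5],z)[0];return ((w-O)@R*1e3).round(1)
E
python3 -c "
from h import *
print(sc(333,272),sc(314,229), sc(363,255))"
```

```text
[ 9.7 15.3] [-15.7 -19.5] [-13.8  20.3]
```

servo_tool(
  increments=[
    {"x":0.2,"y":-0.43,"z":0,"yaw":0},
    {"x":0.4,"y":-0.86,"z":0,"yaw":0},
    {"x":0.6,"y":-1.28,"z":0,"yaw":0},
    {"x":0.8,"y":-1.7,"z":0,"yaw":0},
    {"x":1.0,"y":-2.1,"z":0,"yaw":0},
  ],
)

```text
time_s: 6.95
ee_pos: [0.5539, -0.0837, 0.0638]
ee_rot: [[0.0, -0.436, 0.9], [-0.0, 0.9, 0.436], [-1.0, -0.0, -0.0]]
ft_force: [-0.8, 0.6, 0.3]
finger_gap: 0.07
```

servo_tool(
  increments=[
    {"x":0.2,"y":-0.43,"z":0,"yaw":0},
    {"x":0.4,"y":-0.86,"z":0,"yaw":0},
    {"x":0.6,"y":-1.28,"z":0,"yaw":0},
    {"x":0.8,"y":-1.7,"z":0,"yaw":0},
    {"x":1.0,"y":-2.1,"z":0,"yaw":0},
  ],
)

```text
time_s: 7.37
ee_pos: [0.5639, -0.1046, 0.0638]
ee_rot: [[-0.0, -0.436, 0.9], [0.0, 0.9, 0.436], [-1.0, 0.0, -0.0]]
ft_force: [-0.4, -0.1, 0.8]
finger_gap: 0.069
```

```bash
python3 -c "
from h import *
look('s9')
rel([(42.3,6.5,63.5,-.257),(48,3,63.5,-.13),(54,.6,63.5,0),(70,0,63.5,0),(92,0,63.5,0)])"
```

```text
t 7.42 tray mm [34.   9.7] z 64.0 phi -0.257 gap 0.072 F [-0.4 -1.1  1.3] tilt [ 0.001 -0.001 -1.   ]
x 0.30 y -0.84 z -0.05 yaw -0.000
x 0.40 y -1.50 z -0.05 yaw 0.127
x 0.61 y -2.12 z -0.05 yaw 0.257
x 1.60 y -3.37 z -0.05 yaw 0.257
x 3.03 y -5.04 z -0.05 yaw 0.257
```

View pics/s9.png

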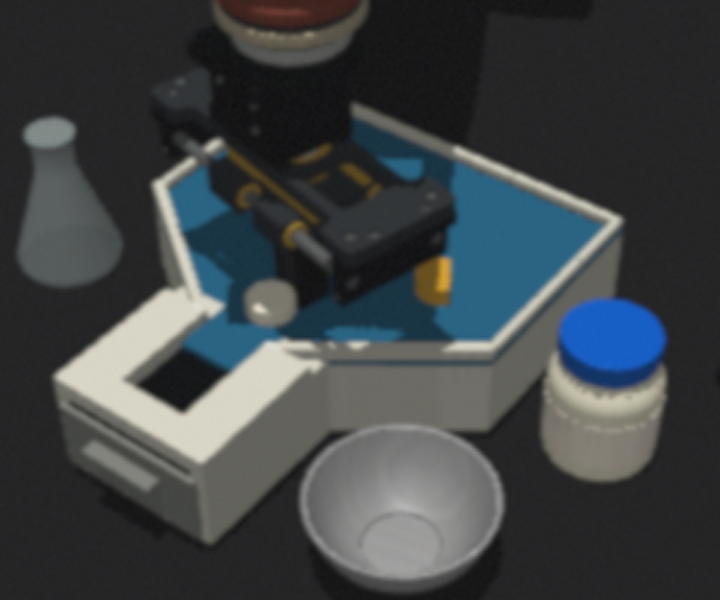

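servo_tool(
  increments=[
    {"x":0.15,"y":-0.42,"z":0,"yaw":0},
    {"x":0.3,"y":-0.84,"z":0,"yaw":0.03},
    {"x":0.37,"y":-1.25,"z":0,"yaw":0.09},
    {"x":0.45,"y":-1.67,"z":0,"yaw":0.17},
    {"x":0.61,"y":-2.12,"z":0,"yaw":0.257},
  ],
)

```text
time_s: 7.83
ee_pos: [0.5697, -0.1256, 0.0638]
ee_rot: [[-0.0, -0.653, 0.757], [0.0, 0.757, 0.653], [-1.0, 0.0, -0.0]]
ft_force: [-0.6, 0.1, 0.3]
finger_gap: 0.07
```

```bash
python3 -c "
from h import *
look('s10');print(sc(271,303))
rel([(70,0,63.5,0),(92,0,63.5,0)])"
```

```text
[53.7  3. ]
t 7.88 tray mm [53.7  0.4] z 63.9 phi 0.010 gap 0.071 F [-0.  -0.7  0.3] tilt [ 0.    -0.001 -1.   ]
x 1.03 y -1.26 z -0.04 yaw -0.010
x 2.46 y -2.93 z -0.04 yaw -0.010
```

View pics/s10.png

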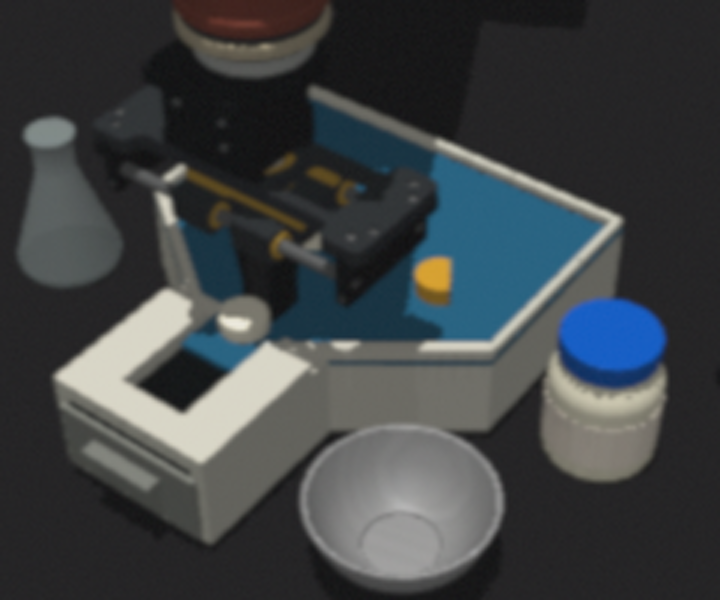

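servo_tool(
  increments=[
    {"x":0.26,"y":-0.31,"z":0,"yaw":-0.01},
    {"x":0.52,"y":-0.62,"z":0,"yaw":-0.01},
    {"x":0.78,"y":-0.93,"z":0,"yaw":-0.01},
    {"x":1.04,"y":-1.24,"z":0,"yaw":-0.01},
    {"x":1.3,"y":-1.55,"z":0,"yaw":-0.01},
  ],
)

```text
time_s: 8.3
ee_pos: [0.5831, -0.1412, 0.0638]
ee_rot: [[0.0, -0.642, 0.767], [-0.0, 0.767, 0.642], [-1.0, -0.0, 0.0]]
ft_force: [0.6, 0.4, 0.7]
finger_gap: 0.07
```

servo_tool(
  increments=[
    {"x":0.26,"y":-0.31,"z":0,"yaw":0},
    {"x":0.52,"y":-0.62,"z":0,"yaw":0},
    {"x":0.78,"y":-0.93,"z":0,"yaw":0},
    {"x":1.04,"y":-1.24,"z":0,"yaw":0},
    {"x":1.2,"y":-1.42,"z":0,"yaw":0},
  ],
)

```text
time_s: 8.72
ee_pos: [0.5952, -0.1556, 0.0639]
ee_rot: [[0.0, -0.642, 0.766], [-0.0, 0.766, 0.642], [-1.0, -0.0, 0.0]]
ft_force: [0.2, 0.2, -0.2]
finger_gap: 0.07
```

```bash
python3 -c "
from h import *
look('s11');here()"
```

```text
t 8.77 tray mm [92.5  0.5] z 63.9 phi -0.010 gap 0.069 F [-0.6 -0.3 -0. ] tilt [ 0.001 -0.    -1.   ]
```

View pics/s11.png

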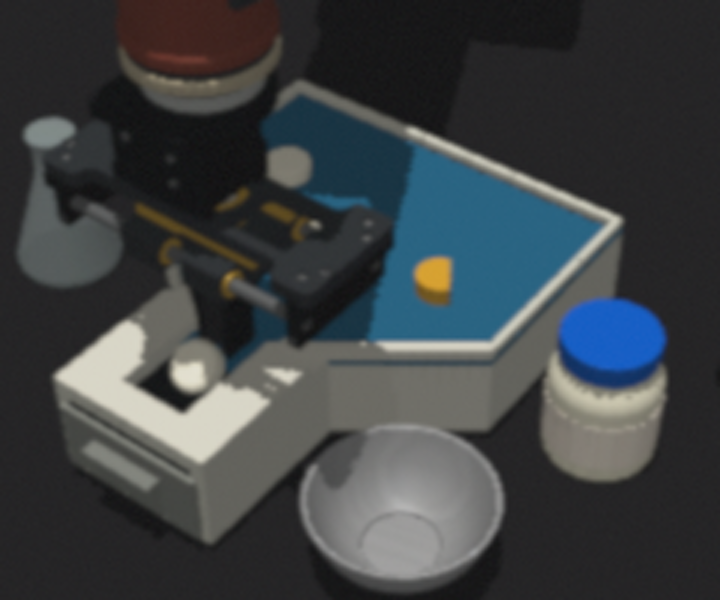

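servo_tool(
  increments=[
    {"x":0.2,"y":-0.23,"z":0,"yaw":0},
    {"x":0.4,"y":-0.46,"z":0,"yaw":0},
    {"x":0.6,"y":-0.7,"z":0,"yaw":0},
    {"x":0.6,"y":-0.7,"z":0,"yaw":0},
    {"x":0.6,"y":-0.7,"z":0,"yaw":0},
  ],
)

```text
time_s: 9.18
ee_pos: [0.6009, -0.1623, 0.0638]
ee_rot: [[0.0, -0.643, 0.766], [-0.0, 0.766, 0.643], [-1.0, -0.0, 0.0]]
ft_force: [-0.6, 0.7, -0.5]
finger_gap: 0.069
```

```bash
python3 -c "
from h import *
look('s12');here()"
```

```text
t 9.23 tray mm [100.7   0.6] z 63.8 phi -0.009 gap 0.073 F [-0.2  1.4  0.1] tilt [-0.  0. -1.]
```

View pics/s12.png

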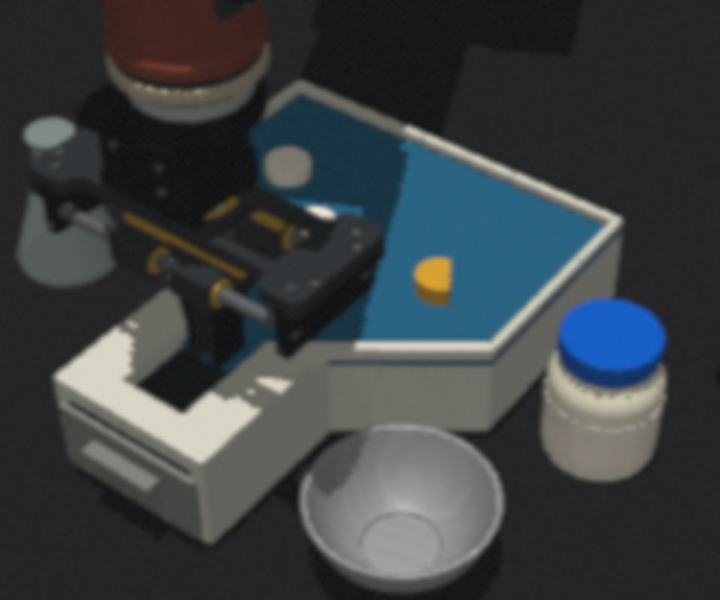

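```bash
python3 -c "
from h import *
rel([(-47,-27,95,.227)])"
```

```text
t 9.23 tray mm [100.7   0.6] z 63.8 phi -0.009 gap 0.073 F [-0.2  1.4  0.1] tilt [-0.  0. -1.]
x -11.69 y 9.44 z 3.12 yaw 0.236
```

servo_tool(
  increments=[
    {"x":0,"y":0,"z":1.5,"yaw":0},
    {"x":0,"y":0,"z":3.4,"yaw":0},
    {"x":-2.0,"y":1.6,"z":3.4,"yaw":0.03},
    {"x":-4.5,"y":3.6,"z":3.4,"yaw":0.09},
    {"x":-7.0,"y":5.6,"z":3.4,"yaw":0.16},
  ],
)

```text
time_s: 9.65
ee_pos: [0.5303, -0.1058, 0.0982]
ee_rot: [[0.001, -0.758, 0.652], [-0.0, 0.652, 0.758], [-1.0, -0.001, 0.0]]
ft_force: [-0.2, 0.1, -0.7]
finger_gap: 0.068
```

servo_tool(
  increments=[
    {"x":-2.2,"y":1.8,"z":0,"yaw":0.04},
    {"x":-3.9,"y":3.2,"z":0,"yaw":0.076},
    {"x":-4.69,"y":3.84,"z":0,"yaw":0.076},
    {"x":-4.69,"y":3.84,"z":0,"yaw":0.076},
    {"x":-4.69,"y":3.84,"z":0,"yaw":0.076},
  ],
)

```text
time_s: 10.07
ee_pos: [0.4847, -0.068, 0.0984]
ee_rot: [[0.002, -0.804, 0.595], [-0.001, 0.595, 0.804], [-1.0, -0.002, 0.0]]
ft_force: [-0.5, 0.6, 0.5]
finger_gap: 0.07
```

```bash
python3 -c "
from h import *
look('s13');rel([(-47,-27,64,.227)])"
```

```text
t 10.12 tray mm [-45.6 -26.4] z 98.5 phi 0.226 gap 0.073 F [-0.3 -0.3  1.1] tilt [ 0.002 -0.001 -1.   ]
x -0.14 y 0.07 z -3.45 yaw 0.001
```

View pics/s13.png

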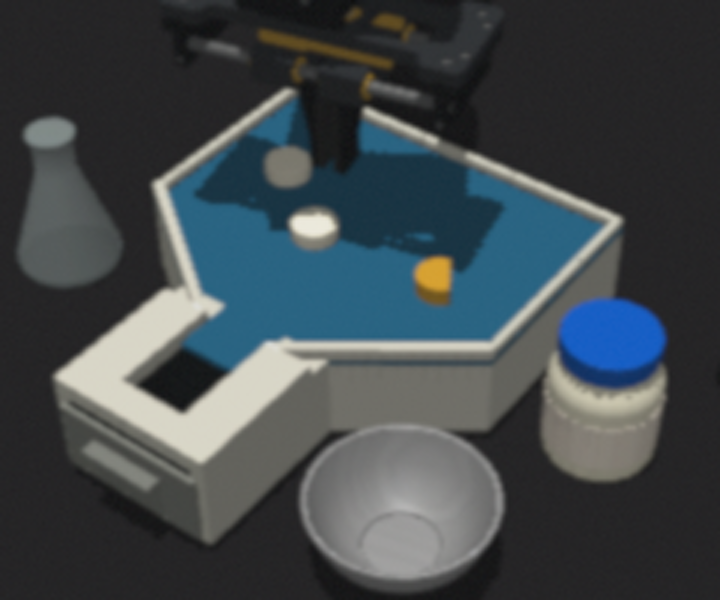

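servo_tool(
  increments=[
    {"x":-0.1,"y":0.05,"z":-1.2,"yaw":0},
    {"x":-0.1,"y":0.05,"z":-2.4,"yaw":0},
    {"x":-0.1,"y":0.05,"z":-3.1,"yaw":0},
    {"x":-0.1,"y":0.05,"z":-3.45,"yaw":0},
    {"x":-0.1,"y":0.05,"z":-3.45,"yaw":0},
  ],
)

```text
time_s: 10.53
ee_pos: [0.4837, -0.0679, 0.0638]
ee_rot: [[-0.0, -0.803, 0.595], [-0.0, 0.595, 0.803], [-1.0, 0.0, -0.0]]
ft_force: [1.0, -0.7, -0.2]
finger_gap: 0.069
```

```bash
python3 -c "
from h import *
rel([(x,-19.2+(x+13.7)*.231,64,.227) for x in (-25,0,20,42.3)]+[(48,-2.4,63.5,.11),(54,0,64,0),(70,0,64,0),(100,0,64,0)])"
```

```text
t 10.53 tray mm [-46.9 -27.2] z 63.8 phi 0.226 gap 0.069 F [ 1.  -0.7 -0.2] tilt [-0. -0. -1.]
x 1.83 y -1.31 z 0.02 yaw 0.001
x 3.90 y -2.84 z 0.02 yaw 0.001
x 5.55 y -4.06 z 0.02 yaw 0.001
x 7.39 y -5.42 z 0.02 yaw 0.001
x 8.05 y -5.60 z -0.03 yaw -0.116
x 8.62 y -5.90 z 0.02 yaw -0.226
x 9.66 y -7.12 z 0.02 yaw -0.226
x 11.61 y -9.40 z 0.02 yaw -0.226
```

servo_tool(
  increments=[
    {"x":0.37,"y":-0.27,"z":0,"yaw":0},
    {"x":0.74,"y":-0.54,"z":0,"yaw":0},
    {"x":1.11,"y":-0.81,"z":0,"yaw":0},
    {"x":1.48,"y":-1.08,"z":0,"yaw":0},
    {"x":1.85,"y":-1.355,"z":0,"yaw":0},
  ],
)

```text
time_s: 10.95
ee_pos: [0.5016, -0.0808, 0.0637]
ee_rot: [[-0.001, -0.804, 0.595], [0.001, 0.595, 0.804], [-1.0, 0.002, -0.0]]
ft_force: [-4.2, 3.5, 7.2]
finger_gap: 0.069
```

servo_tool(
  increments=[
    {"x":0.37,"y":-0.27,"z":0,"yaw":0},
    {"x":0.74,"y":-0.54,"z":0,"yaw":0},
    {"x":1.11,"y":-0.81,"z":0,"yaw":0},
    {"x":1.48,"y":-1.08,"z":0,"yaw":0},
    {"x":1.85,"y":-1.355,"z":0,"yaw":0},
  ],
)

```text
time_s: 11.37
ee_pos: [0.5201, -0.0944, 0.0637]
ee_rot: [[-0.001, -0.804, 0.595], [0.001, 0.595, 0.804], [-1.0, 0.001, -0.0]]
ft_force: [-4.4, 2.4, 7.1]
finger_gap: 0.07
```

servo_tool(
  increments=[
    {"x":0.37,"y":-0.27,"z":0,"yaw":0},
    {"x":0.74,"y":-0.54,"z":0,"yaw":0},
    {"x":1.11,"y":-0.81,"z":0,"yaw":0},
    {"x":1.48,"y":-1.08,"z":0,"yaw":0},
    {"x":1.85,"y":-1.355,"z":0,"yaw":0},
  ],
)

```text
time_s: 11.78
ee_pos: [0.5386, -0.108, 0.0637]
ee_rot: [[-0.001, -0.804, 0.595], [0.001, 0.595, 0.804], [-1.0, 0.001, -0.0]]
ft_force: [-3.9, 2.6, 6.3]
finger_gap: 0.069
```

```bash
python3 -c "
from h import *
look('s14');rel([(42.3,-6.2,64,.227),(48,-2.4,64,.11),(54,0,64,0),(100,0,64,0)])"
```

```text
t 11.83 tray mm [ 20.5 -11.2] z 63.8 phi 0.226 gap 0.070 F [-0.2 -0.2  0.4] tilt [ 0.001 -0.    -1.   ]
x 1.80 y -1.33 z 0.02 yaw 0.001
x 2.46 y -1.52 z 0.02 yaw -0.116
x 3.03 y -1.82 z 0.02 yaw -0.226
x 6.02 y -5.31 z 0.02 yaw -0.226
```

View pics/s14.png

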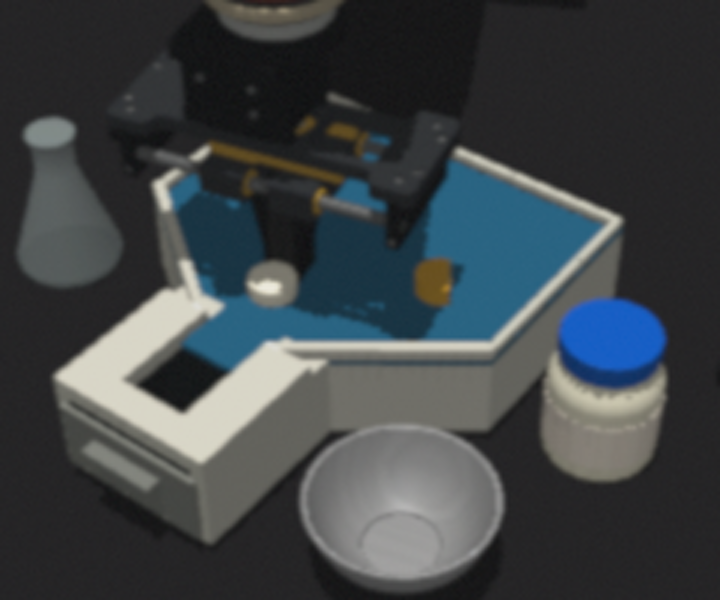

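servo_tool(
  increments=[
    {"x":0.36,"y":-0.27,"z":0.15,"yaw":0},
    {"x":0.72,"y":-0.54,"z":0.15,"yaw":0},
    {"x":1.08,"y":-0.8,"z":0.15,"yaw":0},
    {"x":1.44,"y":-1.07,"z":0.15,"yaw":0},
    {"x":1.8,"y":-1.33,"z":0.15,"yaw":0},
  ],
)

```text
time_s: 12.25
ee_pos: [0.5568, -0.1216, 0.0647]
ee_rot: [[-0.0, -0.804, 0.595], [-0.0, 0.595, 0.804], [-1.0, 0.0, -0.0]]
ft_force: [0.3, -0.1, -0.3]
finger_gap: 0.072
```

servo_tool(
  increments=[
    {"x":0.3,"y":-0.1,"z":0,"yaw":-0.05},
    {"x":0.66,"y":-0.19,"z":0,"yaw":-0.116},
    {"x":0.95,"y":-0.34,"z":0,"yaw":-0.17},
    {"x":1.23,"y":-0.49,"z":0,"yaw":-0.226},
    {"x":1.49,"y":-0.79,"z":0,"yaw":-0.226},
  ],
)

```text
time_s: 12.67
ee_pos: [0.5717, -0.1291, 0.0647]
ee_rot: [[-0.0, -0.649, 0.761], [0.0, 0.761, 0.649], [-1.0, 0.0, 0.0]]
ft_force: [0.1, 0.1, -0.9]
finger_gap: 0.071
```

```bash
python3 -c "
from h import *
look('s15');print(sc(273,283));rel([(101,0,65,0)])"
```

```text
[39.1 -7.5]
t 12.72 tray mm [57.6 -0.3] z 64.9 phi 0.002 gap 0.070 F [-0.4 -0.3  0.7] tilt [ 0.001 -0.001 -1.   ]
x 2.84 y -3.28 z 0.01 yaw -0.002
```

View pics/s15.png

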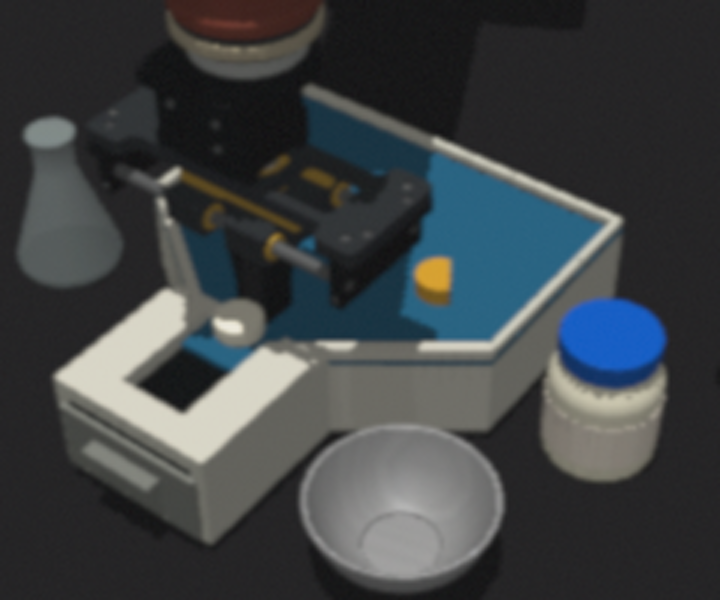

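servo_tool(
  increments=[
    {"x":0.28,"y":-0.33,"z":0,"yaw":0},
    {"x":0.57,"y":-0.66,"z":0,"yaw":0},
    {"x":0.85,"y":-0.98,"z":0,"yaw":0},
    {"x":1.14,"y":-1.31,"z":0,"yaw":0},
    {"x":1.42,"y":-1.64,"z":0,"yaw":0},
  ],
)

```text
time_s: 13.13
ee_pos: [0.5858, -0.1459, 0.0648]
ee_rot: [[0.0, -0.651, 0.76], [-0.0, 0.76, 0.651], [-1.0, -0.0, 0.0]]
ft_force: [-0.2, 0.0, 0.8]
finger_gap: 0.07
```

servo_tool(
  increments=[
    {"x":0.28,"y":-0.33,"z":0,"yaw":0},
    {"x":0.57,"y":-0.66,"z":0,"yaw":0},
    {"x":0.85,"y":-0.98,"z":0,"yaw":0},
    {"x":1.14,"y":-1.31,"z":0,"yaw":0},
    {"x":1.42,"y":-1.64,"z":0,"yaw":0},
  ],
)

```text
time_s: 13.55
ee_pos: [0.6, -0.1622, 0.0648]
ee_rot: [[0.0, -0.65, 0.76], [-0.0, 0.76, 0.65], [-1.0, -0.0, 0.0]]
ft_force: [-0.1, -0.6, -0.2]
finger_gap: 0.067
```

```bash
python3 -c "
from h import *
look('s16');here()"
```

```text
t 13.60 tray mm [ 1.012e+02 -1.000e-01] z 65.0 phi 0.000 gap 0.069 F [-0.2  0.1  0.6] tilt [ 0.001 -0.001 -1.   ]
```

View pics/s16.png

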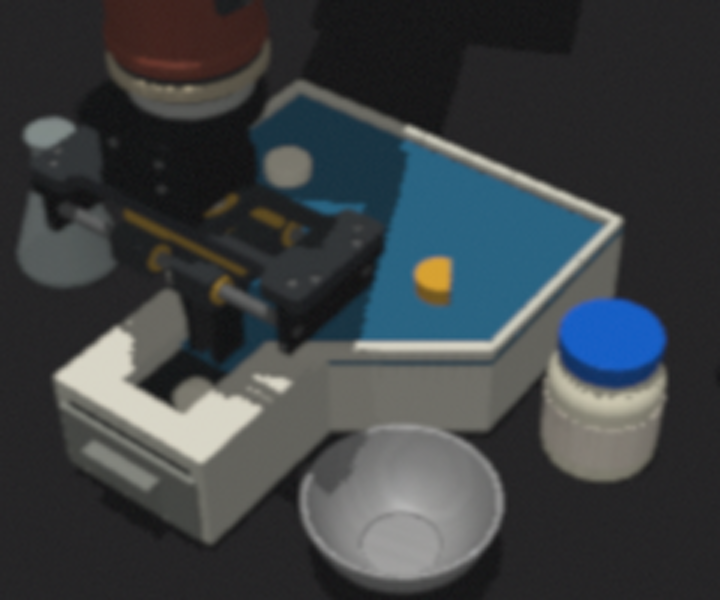

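```bash
python3 -c "
from h import *
rel([(-84,-92,100,.551)])"
```

```text
t 13.60 tray mm [ 1.012e+02 -1.000e-01] z 65.0 phi 0.000 gap 0.069 F [-0.2  0.1  0.6] tilt [ 0.001 -0.001 -1.   ]
x -19.01 y 8.11 z 3.50 yaw 0.551
```

servo_tool(
  increments=[
    {"x":0,"y":0,"z":1.8,"yaw":0},
    {"x":0,"y":0,"z":4.0,"yaw":0},
    {"x":-2.0,"y":0.9,"z":4.0,"yaw":0.08},
    {"x":-4.5,"y":1.9,"z":4.0,"yaw":0.16},
    {"x":-7.0,"y":3.0,"z":4.0,"yaw":0.24},
  ],
)

```text
time_s: 14.02
ee_pos: [0.5295, -0.1319, 0.1053]
ee_rot: [[0.001, -0.814, 0.58], [-0.0, 0.58, 0.814], [-1.0, -0.001, 0.0]]
ft_force: [-0.6, 0.7, 0.5]
finger_gap: 0.069
```

servo_tool(
  increments=[
    {"x":-2.7,"y":1.2,"z":0,"yaw":0.08},
    {"x":-5.4,"y":2.3,"z":0,"yaw":0.16},
    {"x":-8.1,"y":3.4,"z":0,"yaw":0.24},
    {"x":-10.5,"y":4.4,"z":0,"yaw":0.311},
    {"x":-12.01,"y":5.11,"z":0,"yaw":0.311},
  ],
)

```text
time_s: 14.43
ee_pos: [0.4073, -0.0798, 0.1043]
ee_rot: [[-0.001, -0.953, 0.303], [0.0, 0.303, 0.953], [-1.0, 0.001, 0.0]]
ft_force: [-0.4, 0.1, -1.6]
finger_gap: 0.068
```

servo_tool(
  increments=[
    {"x":0,"y":0,"z":-0.5,"yaw":0},
    {"x":0,"y":0,"z":-0.5,"yaw":0},
    {"x":0,"y":0,"z":-0.5,"yaw":0},
    {"x":0,"y":0,"z":-0.5,"yaw":0},
    {"x":0,"y":0,"z":-0.5,"yaw":0},
  ],
)

```text
time_s: 14.85
ee_pos: [0.4106, -0.0813, 0.1001]
ee_rot: [[0.0, -0.952, 0.307], [-0.0, 0.307, 0.952], [-1.0, -0.0, -0.0]]
ft_force: [0.1, 0.0, 1.2]
finger_gap: 0.073
```

```bash
python3 -c "
from h import *
look('s17');rel([(-84,-92,65,.551)])"
```

```text
t 14.90 tray mm [-84.5 -91.6] z 99.9 phi 0.551 gap 0.071 F [-0.6 -0.1 -0.1] tilt [ 0. -0. -1.]
x 0.00 y -0.07 z -3.49 yaw -0.000
```

View pics/s17.png

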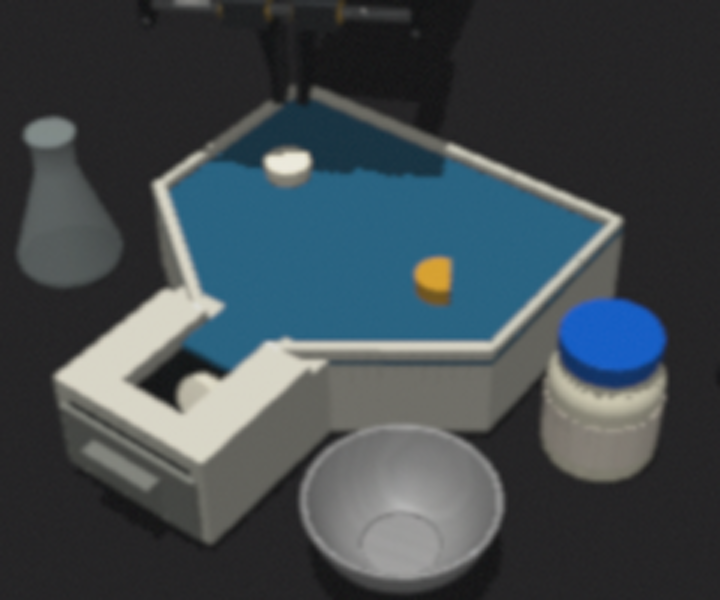

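```bash
python3 -c "
from h import *
a=arm.get_image('top')[130:220,350:450,::-1];b=arm.get_image('scene')[200:280,190:290,::-1]
cv2.imwrite('pics/s18.png',np.vstack([cv2.resize(a,(300*2//2*2,270*1),interpolation=cv2.INTER_CUBIC),cv2.resize(b,(600,300),interpolation=cv2.INTER_CUBIC)]))
u=(np.array([200,392])/3+[180,100]-.5)
for z in (.065,.05,.03,.015): print(z,((ray(arm.calibration('scene'),u,z)[0]-O)@R*1e3).round(1))
"
```

```text
0.065 [130.1  14.1]
0.05 [119.7   3.2]
0.03 [105.7 -11.2]
0.015 [ 95.3 -22. ]
```

View pics/s18.png

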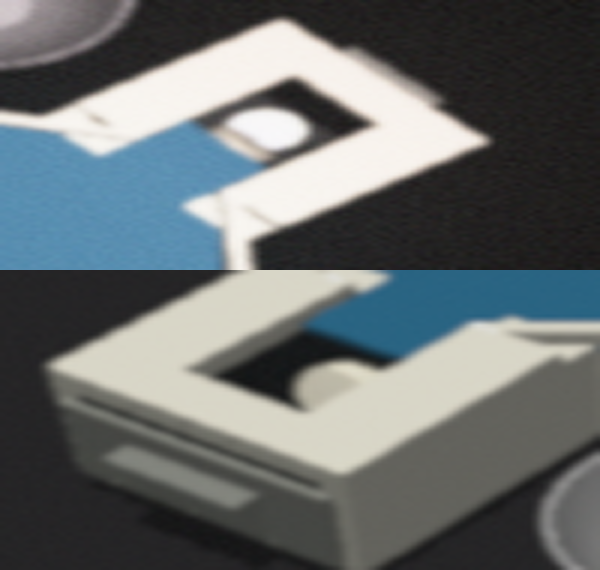

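```bash
python3 -c "
from h import *
ct=arm.calibration('top');c=arm.calibration('scene')
for z in (.07,.05,.04,.03,.021):
  w=ray(ct,[394.3,172.9],z)[0];print(z,((w-O)@R*1e3).round(1),proj(c,[*w,z])[0].round(1))
a=arm.get_image('top')[150:195,370:425,::-1];b=arm.get_image('scene')[210:250,215:270,::-1]
cv2.imwrite('pics/s19.png',cv2.convertScaleAbs(np.vstack([cv2.resize(a,None,fx=8,fy=6,interpolation=cv2.INTER_CUBIC)*1,cv2.resize(b,None,fx=8,fy=8,interpolation=cv2.INTER_CUBIC)[:320]])))
"
```

```text
0.07 [125.2  -0. ] [241.6 222.9]
0.05 [129.   -0.3] [241.  232.4]
0.04 [130.9  -0.5] [240.7 237.1]
0.03 [132.9  -0.6] [240.4 241.7]
0.021 [134.6  -0.7] [240.1 245.8]
```

View pics/s19.png

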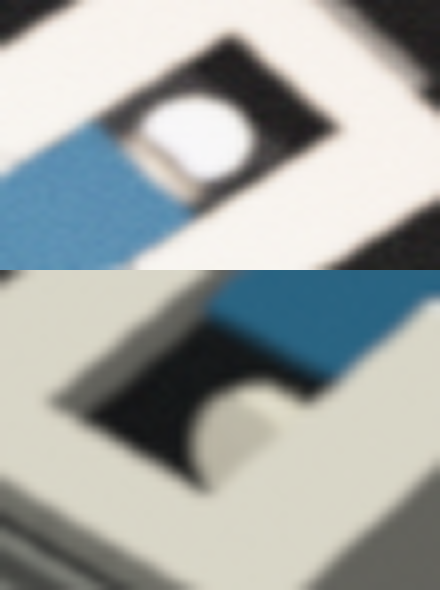

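```bash
python3 -c "
from h import *
ct=arm.calibration('top');c=arm.calibration('scene')
for z in (.07,.065,.06,.055,.05,.045,.04,.03):
  w=ray(ct,[390.3,177.9],z)[0];print(z,((w-O)@R*1e3).round(1),proj(c,[*w,z])[0].round(1))
"
```

```text
0.07 [112.1  -2.7] [245.6 217.9]
0.065 [113.   -2.8] [245.4 220.3]
0.06 [113.8  -2.9] [245.3 222.6]
0.055 [114.7  -3. ] [245.1 225. ]
0.05 [115.6  -3.1] [245.  227.3]
0.045 [116.5  -3.2] [244.8 229.6]
0.04 [117.4  -3.3] [244.7 231.9]
0.03 [119.2  -3.4] [244.4 236.4]
```

Both tablets are below deck level. The second leans inside the cup with its top about 13 mm under the deck. On to the third.

servo_tool(
  increments=[
    {"x":0,"y":0,"z":-1.2,"yaw":0},
    {"x":0,"y":0,"z":-2.4,"yaw":0},
    {"x":0,"y":0,"z":-3.1,"yaw":0},
    {"x":0,"y":0,"z":-3.48,"yaw":0},
    {"x":0,"y":0,"z":-3.48,"yaw":0},
  ],
)

```text
time_s: 15.52
ee_pos: [0.4092, -0.0806, 0.0644]
ee_rot: [[-0.001, -0.952, 0.307], [0.0, 0.307, 0.952], [-1.0, 0.001, 0.0]]
ft_force: [0.0, 0.4, -0.1]
finger_gap: 0.068
```

```bash
python3 -c "
from h import *
rel([(x,-73.1+(x+53.1)*.6139,65,.551) for x in (-60,-20,20,41)])"
```

```text
t 15.52 tray mm [-85.7 -92.1] z 64.4 phi 0.552 gap 0.068 F [ 0.   0.4 -0.1] tilt [-0.001  0.    -1.   ]
x 2.79 y -1.00 z 0.06 yaw -0.001
x 7.25 y -2.44 z 0.06 yaw -0.001
x 11.72 y -3.89 z 0.06 yaw -0.001
x 14.06 y -4.64 z 0.06 yaw -0.001
```

servo_tool(
  increments=[
    {"x":0.46,"y":-0.16,"z":0.05,"yaw":0},
    {"x":0.92,"y":-0.32,"z":0.05,"yaw":0},
    {"x":1.38,"y":-0.48,"z":0.05,"yaw":0},
    {"x":1.84,"y":-0.64,"z":0.05,"yaw":0},
    {"x":2.3,"y":-0.8,"z":0.05,"yaw":0},
  ],
)

```text
time_s: 15.93
ee_pos: [0.4335, -0.0891, 0.0659]
ee_rot: [[0.001, -0.952, 0.307], [-0.0, 0.307, 0.952], [-1.0, -0.001, -0.0]]
ft_force: [0.2, 0.4, -0.1]
finger_gap: 0.069
```

servo_tool(
  increments=[
    {"x":0.45,"y":-0.15,"z":0,"yaw":0},
    {"x":0.9,"y":-0.3,"z":0,"yaw":0},
    {"x":1.35,"y":-0.44,"z":0,"yaw":0},
    {"x":1.8,"y":-0.58,"z":0,"yaw":0},
    {"x":2.3,"y":-0.74,"z":0,"yaw":0},
  ],
)

```text
time_s: 16.35
ee_pos: [0.456, -0.0963, 0.0655]
ee_rot: [[-0.0, -0.952, 0.307], [0.0, 0.307, 0.952], [-1.0, 0.0, 0.0]]
ft_force: [-0.2, -0.2, 0.7]
finger_gap: 0.07
```

servo_tool(
  increments=[
    {"x":0.45,"y":-0.15,"z":0,"yaw":0},
    {"x":0.9,"y":-0.3,"z":0,"yaw":0},
    {"x":1.35,"y":-0.44,"z":0,"yaw":0},
    {"x":1.8,"y":-0.58,"z":0,"yaw":0},
    {"x":2.3,"y":-0.74,"z":0,"yaw":0},
  ],
)

```text
time_s: 16.77
ee_pos: [0.479, -0.1037, 0.0655]
ee_rot: [[-0.0, -0.952, 0.307], [0.0, 0.307, 0.952], [-1.0, 0.0, -0.0]]
ft_force: [0.4, -0.2, -0.1]
finger_gap: 0.066
```

```bash
python3 -c "
from h import *
look('s20');rel([(20,-28.2,65,.551),(41,-15.3,65,.551)])"
```

```text
t 16.82 tray mm [-21.8 -53.5] z 65.8 phi 0.552 gap 0.072 F [ 0.5 -0.9  1. ] tilt [ 0.001 -0.    -1.   ]
x 4.64 y -1.53 z -0.08 yaw -0.001
x 6.99 y -2.29 z -0.08 yaw -0.001
```

View pics/s20.png

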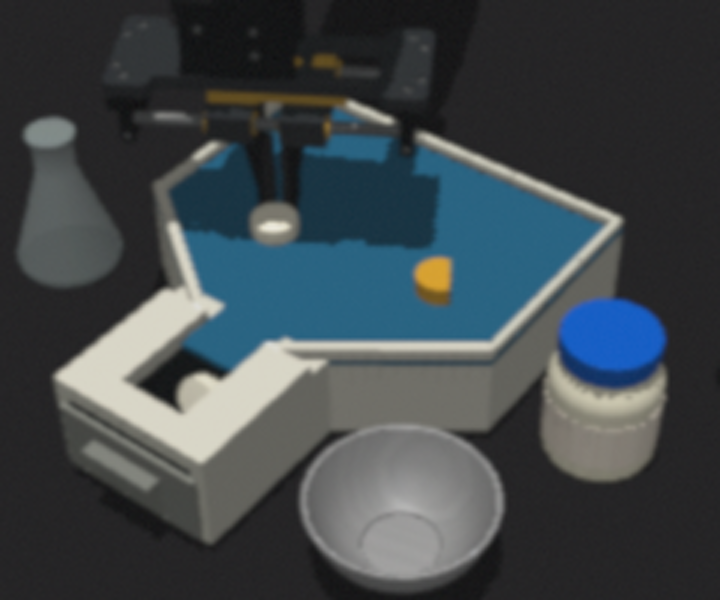

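servo_tool(
  increments=[
    {"x":0.46,"y":-0.15,"z":0,"yaw":0},
    {"x":0.92,"y":-0.3,"z":0,"yaw":0},
    {"x":1.38,"y":-0.46,"z":0,"yaw":0},
    {"x":1.84,"y":-0.61,"z":0,"yaw":0},
    {"x":2.3,"y":-0.76,"z":0,"yaw":0},
  ],
)

```text
time_s: 17.23
ee_pos: [0.5021, -0.1113, 0.0655]
ee_rot: [[0.0, -0.952, 0.307], [-0.0, 0.307, 0.952], [-1.0, -0.0, -0.0]]
ft_force: [-0.5, -0.8, -0.3]
finger_gap: 0.072
```

servo_tool(
  increments=[
    {"x":0.46,"y":-0.15,"z":0,"yaw":0},
    {"x":0.92,"y":-0.3,"z":0,"yaw":0},
    {"x":1.38,"y":-0.46,"z":0,"yaw":0},
    {"x":1.84,"y":-0.61,"z":0,"yaw":0},
    {"x":2.3,"y":-0.76,"z":0,"yaw":0},
  ],
)

```text
time_s: 17.65
ee_pos: [0.525, -0.1189, 0.0655]
ee_rot: [[-0.0, -0.952, 0.307], [-0.0, 0.307, 0.952], [-1.0, 0.0, -0.0]]
ft_force: [-1.1, 0.1, 0.1]
finger_gap: 0.071
```

```bash
python3 -c "
from h import *
look('s21');rel([(30,-21.9,65.5,.551),(36,-17.8,65.5,.51),(41,-13.5,65.5,.43),(44,-9.5,65.5,.33),(46.5,-5.5,65.5,.22),(48.5,-2.3,65.5,.1),(51,0,65.5,0),(101,0,65.5,0)])"
```

```text
t 17.70 tray mm [ 19.6 -28.5] z 65.8 phi 0.552 gap 0.072 F [-0.1 -0.2  0.8] tilt [ 0.001 -0.    -1.   ]
x 1.18 y -0.36 z -0.03 yaw -0.001
x 1.88 y -0.55 z -0.03 yaw -0.042
x 2.53 y -0.65 z -0.03 yaw -0.122
x 3.03 y -0.62 z -0.03 yaw -0.222
x 3.50 y -0.55 z -0.03 yaw -0.332
x 3.87 y -0.50 z -0.03 yaw -0.452
x 4.21 y -0.54 z -0.03 yaw -0.552
x 7.46 y -4.34 z -0.03 yaw -0.552
```

View pics/s21.png

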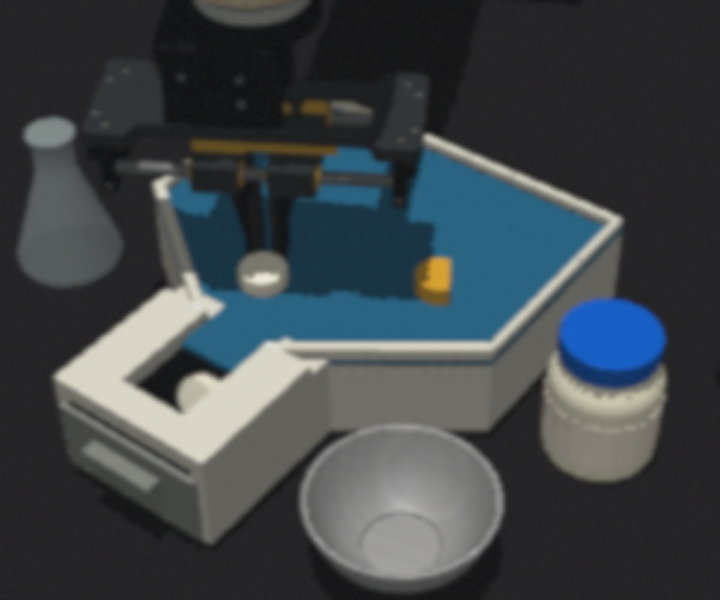

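servo_tool(
  increments=[
    {"x":0.4,"y":-0.12,"z":0,"yaw":0},
    {"x":0.8,"y":-0.24,"z":0,"yaw":0},
    {"x":1.18,"y":-0.36,"z":0,"yaw":0},
    {"x":1.53,"y":-0.46,"z":0,"yaw":-0.02},
    {"x":1.88,"y":-0.55,"z":0,"yaw":-0.042},
  ],
)

```text
time_s: 18.12
ee_pos: [0.5438, -0.1244, 0.0656]
ee_rot: [[0.0, -0.937, 0.348], [-0.0, 0.348, 0.937], [-1.0, -0.0, 0.0]]
ft_force: [-0.4, 0.1, -0.2]
finger_gap: 0.069
```

servo_tool(
  increments=[
    {"x":0.33,"y":-0.05,"z":0,"yaw":-0.04},
    {"x":0.65,"y":-0.1,"z":0,"yaw":-0.08},
    {"x":0.9,"y":-0.09,"z":0,"yaw":-0.13},
    {"x":1.15,"y":-0.07,"z":0,"yaw":-0.18},
    {"x":1.4,"y":-0.03,"z":0,"yaw":-0.235},
  ],
)

```text
time_s: 18.53
ee_pos: [0.5577, -0.1246, 0.0655]
ee_rot: [[-0.0, -0.829, 0.559], [-0.0, 0.559, 0.829], [-1.0, 0.0, -0.0]]
ft_force: [-0.6, 0.3, -0.0]
finger_gap: 0.071
```

```bash
python3 -c "
from h import *
look('s22');rel([(46.5,-5.5,65.5,.22),(48.5,-2.3,65.5,.1),(51,0,65.5,0),(101,0,65.5,0)])"
```

```text
t 18.58 tray mm [44.5 -7.4] z 65.6 phi 0.268 gap 0.071 F [-0.  -0.1  0.6] tilt [ 0.001 -0.    -1.   ]
x 0.28 y -0.03 z -0.01 yaw -0.048
x 0.65 y 0.03 z -0.01 yaw -0.168
x 0.99 y -0.01 z -0.01 yaw -0.268
x 4.24 y -3.81 z -0.01 yaw -0.268
```

View pics/s22.png

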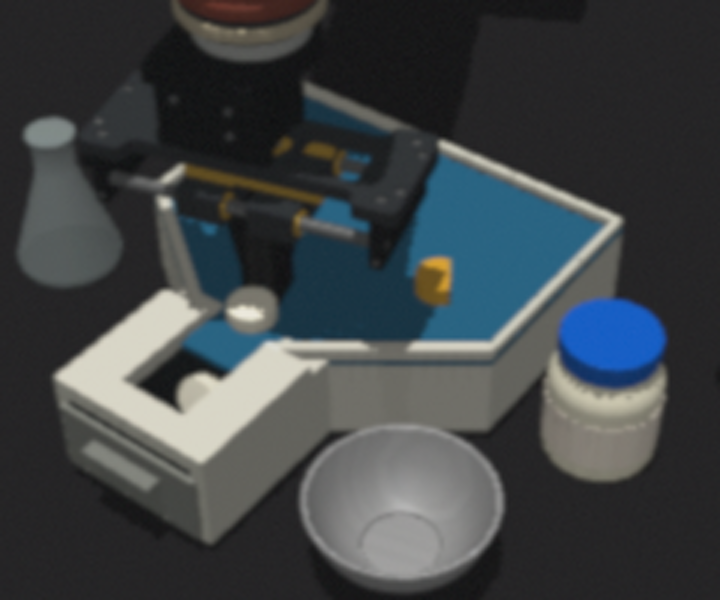

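servo_tool(
  increments=[
    {"x":0.28,"y":-0.03,"z":0,"yaw":-0.048},
    {"x":0.46,"y":0.0,"z":0,"yaw":-0.108},
    {"x":0.65,"y":0.03,"z":0,"yaw":-0.168},
    {"x":0.82,"y":0.02,"z":0,"yaw":-0.22},
    {"x":0.99,"y":-0.01,"z":0,"yaw":-0.268},
  ],
)

```text
time_s: 19.0
ee_pos: [0.5674, -0.1246, 0.0655]
ee_rot: [[-0.0, -0.653, 0.757], [0.0, 0.757, 0.653], [-1.0, 0.0, -0.0]]
ft_force: [-0.8, -0.3, 0.2]
finger_gap: 0.067
```

servo_tool(
  increments=[
    {"x":0.27,"y":-0.32,"z":0,"yaw":0},
    {"x":0.54,"y":-0.63,"z":0,"yaw":0},
    {"x":0.81,"y":-0.95,"z":0,"yaw":0},
    {"x":1.08,"y":-1.27,"z":0,"yaw":0},
    {"x":1.35,"y":-1.58,"z":0,"yaw":0},
  ],
)

```text
time_s: 19.42
ee_pos: [0.5811, -0.141, 0.0655]
ee_rot: [[0.0, -0.655, 0.755], [-0.0, 0.755, 0.655], [-1.0, -0.0, 0.0]]
ft_force: [0.4, 1.0, -0.1]
finger_gap: 0.072
```

```bash
python3 -c "
from h import *
look('s23');rel([(101,0,65.5,0)])"
```

```text
t 19.47 tray mm [72.7 -0.6] z 65.7 phi 0.007 gap 0.072 F [-0.3 -1.6  0.3] tilt [ 0.001 -0.001 -1.   ]
x 1.89 y -2.11 z -0.02 yaw -0.007
```

View pics/s23.png

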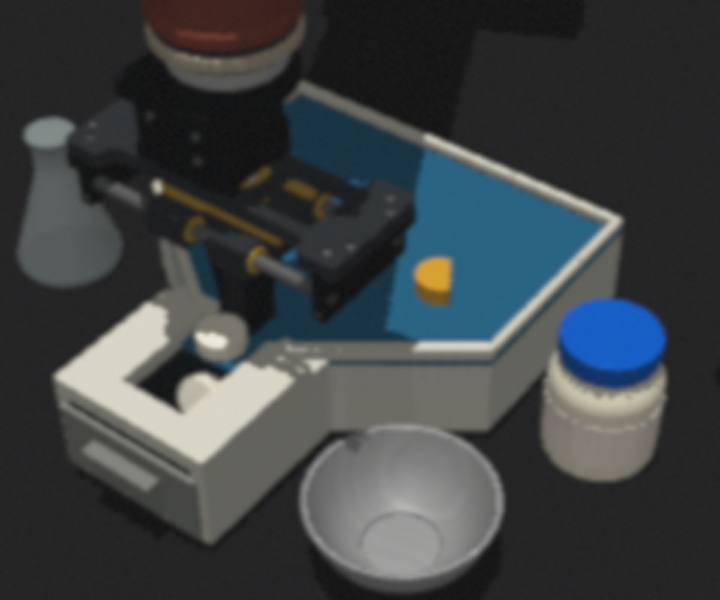

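servo_tool(
  increments=[
    {"x":0.25,"y":-0.28,"z":0,"yaw":0},
    {"x":0.5,"y":-0.56,"z":0,"yaw":0},
    {"x":0.75,"y":-0.84,"z":0,"yaw":0},
    {"x":1.0,"y":-1.12,"z":0,"yaw":0},
    {"x":1.25,"y":-1.4,"z":0,"yaw":0},
  ],
)

```text
time_s: 19.88
ee_pos: [0.5936, -0.1548, 0.0656]
ee_rot: [[0.0, -0.655, 0.756], [-0.0, 0.756, 0.655], [-1.0, -0.0, 0.0]]
ft_force: [0.1, 0.6, 0.2]
finger_gap: 0.07
```

servo_tool(
  increments=[
    {"x":0.22,"y":-0.25,"z":0,"yaw":0},
    {"x":0.44,"y":-0.5,"z":0,"yaw":0},
    {"x":0.64,"y":-0.75,"z":0,"yaw":0},
    {"x":0.64,"y":-0.75,"z":0,"yaw":0},
    {"x":0.64,"y":-0.75,"z":0,"yaw":0},
  ],
)

```text
time_s: 20.3
ee_pos: [0.5998, -0.1621, 0.0655]
ee_rot: [[-0.0, -0.655, 0.756], [0.0, 0.756, 0.655], [-1.0, 0.0, -0.0]]
ft_force: [0.1, 0.1, 1.0]
finger_gap: 0.069
```

```bash
python3 -c "
from h import *
look('s24');here()"
```

```text
t 20.35 tray mm [99.9 -0.2] z 65.5 phi 0.007 gap 0.067 F [-0.4 -0.3 -0.1] tilt [-0.  0. -1.]
```

View pics/s24.png

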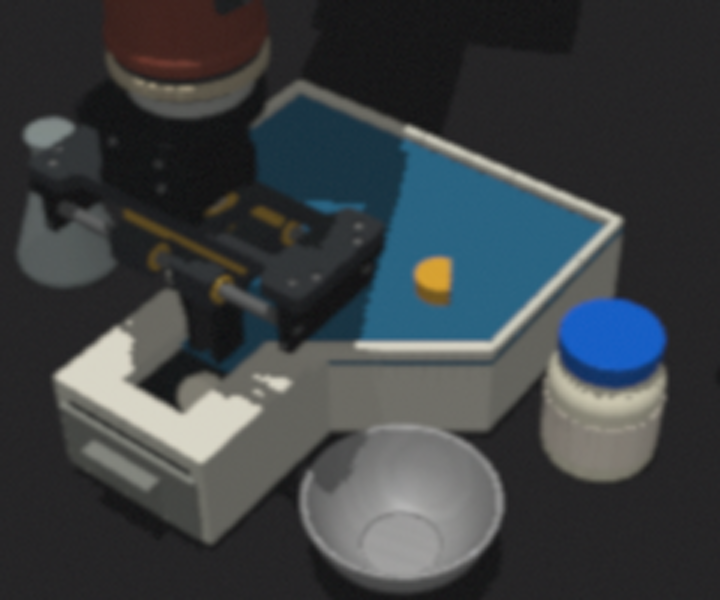

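servo_tool(
  increments=[
    {"x":0,"y":0,"z":2,"yaw":0},
    {"x":0,"y":0,"z":5,"yaw":0},
    {"x":-1.5,"y":1.5,"z":8,"yaw":0},
    {"x":-4,"y":4,"z":11,"yaw":0},
    {"x":-7,"y":6,"z":13,"yaw":0},
  ],
)

```text
time_s: 20.77
ee_pos: [0.5334, -0.1037, 0.196]
ee_rot: [[0.003, -0.654, 0.756], [-0.001, 0.756, 0.654], [-1.0, -0.003, 0.002]]
ft_force: [-0.0, 0.8, 1.4]
finger_gap: 0.073
```

servo_tool(
  increments=[
    {"x":-2,"y":3,"z":0,"yaw":0},
    {"x":-4,"y":6,"z":0,"yaw":0},
    {"x":-6,"y":9,"z":0,"yaw":0},
    {"x":-8,"y":12,"z":0,"yaw":0},
    {"x":-9,"y":15,"z":0,"yaw":0},
  ],
)

```text
time_s: 21.18
ee_pos: [0.4403, 0.0473, 0.1934]
ee_rot: [[-0.0, -0.655, 0.756], [0.0, 0.756, 0.655], [-1.0, 0.0, -0.0]]
ft_force: [-0.5, -0.0, 0.4]
finger_gap: 0.074
```

servo_tool(
  increments=[
    {"x":0,"y":3,"z":0,"yaw":0},
    {"x":0,"y":6,"z":0,"yaw":0},
    {"x":0,"y":8,"z":0,"yaw":0},
    {"x":0,"y":8,"z":0,"yaw":0},
    {"x":0,"y":8,"z":0,"yaw":0},
  ],
)

```text
time_s: 21.6
ee_pos: [0.4423, 0.1268, 0.1935]
ee_rot: [[-0.0, -0.657, 0.754], [-0.0, 0.754, 0.657], [-1.0, -0.0, -0.0]]
ft_force: [0.1, 0.3, 0.2]
finger_gap: 0.071
```

```bash
python3 -c "
from h import *
here()
t=arm.get_image('top')[:,:,::-1];s=arm.get_image('scene')[:,:,::-1]
cv2.imwrite('pics/e1.png',np.hstack([cv2.resize(t[110:290,245:445],None,fx=2,fy=2,interpolation=cv2.INTER_CUBIC),cv2.resize(s[120:300,190:390],None,fx=2,fy=2,interpolation=cv2.INTER_CUBIC)]))
cv2.imwrite('pics/e2.png',np.vstack([cv2.resize(t[150:195,370:425],None,fx=8,fy=6,interpolation=cv2.INTER_CUBIC),cv2.resize(s[210:250,215:270],None,fx=8,fy=8,interpolation=cv2.INTER_CUBIC)]))
"
```

```text
t 21.60 tray mm [-221.9   67.8] z 193.5 phi 0.010 gap 0.071 F [0.1 0.3 0.2] tilt [-0. -0. -1.]
```

View pics/e1.png

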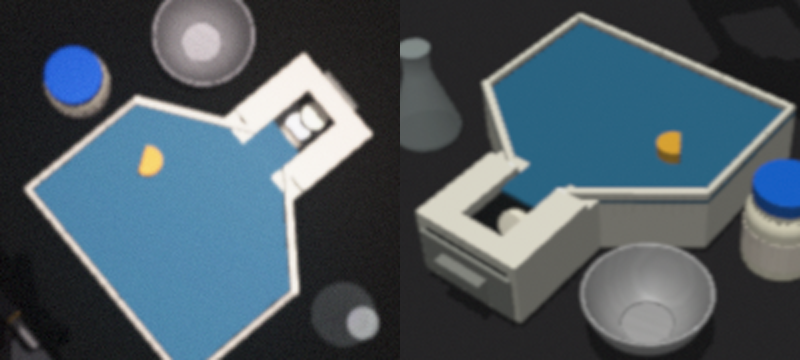

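View pics/e2.png

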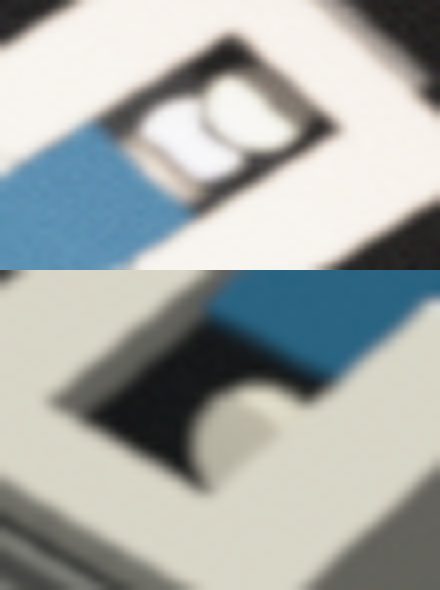

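```bash
python3 -c "
from h import *
a=cv2.imread('pics/top0.png');b=arm.get_image('top')[:,:,::-1]
d=cv2.absdiff(a,b).max(2)
for n,(x,y,r) in dict(jar=(284,150,22),bowl=(346,127,30),flask=(418,267,22),spoiled=(320,190,9),orange=(460,236,12)).items(): print(n,d[y-r:y+r,x-r:x+r].mean().round(1),(d[y-r:y+r,x-r:x+r]>60).sum())
here();print(arm.sign_off())"
```

```text
jar 3.5 0
bowl 3.5 0
flask 3.7 0
spoiled 2.8 0
orange 4.2 0
t 21.75 tray mm [-220.4   67.1] z 193.4 phi 0.006 gap 0.070 F [ 0.4 -0.6  0.4] tilt [-0. -0. -1.]
the job is handed in; nothing more can be done
None
```

I pushed the three white tablets one at a time along the deck and through the throat. Each had dropped into the slot before the next one started. I handed the job in at about 21.8 s, with the arm clear of everything.

**Last checks:**
- The deck holds only the yellow broken tablet. Comparing the top picture with the first one showed no change at that tablet, the jar, the bowl, the flask or the orange look-alike. I did not compare the black look-alike, which lies well away from the arm's path.
- Two white tablets are visible in the cup from above. The first is hidden, presumably under the second; I saw it go over the slot edge and then gone from the deck.

**What did not go as expected:**
- **Fingertip height:** The fingertips turned out about 20 mm higher than the description gave. My first pass went over the first tablet without moving it, so I triangulated the tips, lowered the arm and pushed again.
- **Brief drag on the deck:** During the second push, upward forces of about 7 N suggested the tips were touching the deck. I raised them by 1.5 mm.
- **Leaning tablet:** The second tablet does not lie flat in the cup. It leans there with its top edge roughly 13 mm below the deck, by my estimate. It stayed put when the third one landed.

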